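# Tidy the waxing bench onto its pads and stacking trays

### The job

Tidy the bench: stand each of the two jars on the round pad whose ring has its size, and lay the red wax block flat on the oblong pad, in line with its outline. Put the small black polisher into the deep tray that is screwed to the bench, and then stack the loose tray on top of that tray so that it sits down level between the corner lugs.

Things in the scene. Friction and masses are not known exactly. Their poses are not given: they have to be found in the camera images.
- large_jar_center (a point): centre (44 mm up) of the large brown screw jar with white lid, 64 mm in diameter, 88 mm high, standing loose on the bench; about 0.1 to 0.3 kg; z up
- small_jar_center (a point): centre (31 mm up) of the small white screw jar with blue lid, 48 mm in diameter, 62 mm high, standing loose; about 0.1 kg; z up
- wax_block_center (a point): centre (5.5 mm up) of the flat red wax block, 32 mm along its x, 68 mm along its y, 11 mm thick, lying loose
- polisher_center (a point): centre (15 mm up) of the small black polisher, a rounded plug 25 mm in diameter and 30 mm high, standing loose
- loose_tray_center (a point): centre (16 mm up) of the loose empty grey tray without ears: outside 140 mm along x, 60 mm along y, rim 32 mm high, 0.12 to 0.2 kg. Its long sides are plain and 60 mm apart between the corner lugs, which stand outside the walls from 14 mm up to 10 mm above the rim. Either way round fits the stack
- base_tray: open grey tray screwed to the bench by a steel ear at each end (to 93 mm from centre): 140 mm along x, 60 along y, rim 38 mm high, floor and walls 3 mm; origin: centre of its underside. L-shaped flared lugs outside its four corners (156 x 76 mm over all) rise 10 mm above the rim; the other tray drops between them with 3 mm play each way and rests on the rim
- large_round_pad: black rubber disc fixed to the bench, 76 mm in diameter, flat top 6 mm high, with a thin white ring of 64 mm diameter on it; origin at the centre of its underside
- small_round_pad: black rubber disc fixed to the bench, 60 mm in diameter, flat top 6 mm high, with a thin white ring of 48 mm diameter on it; origin at the centre of its underside
- oblong_pad: black rubber pad fixed to the bench, 46 mm along its x and 82 mm along its y, flat top 6 mm high, with a thin white outline of 32 x 68 mm on it; origin at the centre of its underside
Things that resemble listed ones, but are neither listed nor needed, are in the scene too. What is shaped like the part that bears large_jar_center but pink or turquoise is not meant.

How it is judged (in metres and radians):
At the end, for the whole second after the job is handed in: Jars upright on the pads of their size, wax block flat on the oblong pad: centres within 12 mm, wax in line within 15 degrees; polisher inside the screwed-down tray; loose tray level on that tray's rim between its lugs, within 7 mm and 6 degrees; all released and at rest (horizontal distance between large_jar_center and large_round_pad below 0.012 m and z of large_jar_center in the frame of large_round_pad between 0.046 and 0.054 m and angle between each of large_jar_center, small_jar_center, wax_block_center's own z axis and vertical below 0.12 rad and horizontal distance between small_jar_center and small_round_pad below 0.012 m and z of small_jar_center in the frame of small_round_pad between 0.033 and 0.041 m and horizontal distance between wax_block_center and oblong_pad below 0.012 m and z of wax_block_center in the frame of oblong_pad between 0.0075 and 0.0155 m and angle between the y axis of wax_block_center and the y axis of oblong_pad, either way round below 0.26 rad and x of polisher_center in the frame of base_tray between -0.066 and 0.066 m and y of polisher_center in the frame of base_tray between -0.026 and 0.026 m and z of polisher_center in the frame of base_tray between 0.004 and 0.034 m and x of loose_tray_center in the frame of base_tray between -0.007 and 0.007 m and y of loose_tray_center in the frame of base_tray between -0.007 and 0.007 m and z of loose_tray_center in the frame of base_tray between 0.051 and 0.0575 m and angle between loose_tray_center's own z axis and vertical below 0.06 rad and angle between the x axis of loose_tray_center and the x axis of base_tray, either way round below 0.1 rad and linear speed of each of large_jar, small_jar, wax_block, polisher, loose_tray below 0.02 m/s); the robot touches nothing.
It also fails if it takes over 112 s, if anything falls off the work surface, if the arm or the gripper's body presses on something with over 40 N, if the wrist force passes 120 N, or if a joint passes its speed limit or range.

### The arm

A 6-joint arm with a two-finger parallel gripper is mounted at the origin on a cart in front of the work surface, level with it; the furniture and walls round the work are solid. World frame = base frame: x ahead of the robot, y to its left, z up, the work surface at z = 0. Lengths are in mm, angles in rad, forces in N, time in s.
With the tool pointing down it reaches from about 350 to 975 mm from the base axis. Payload 7.1 kg.
Tool frame: the origin (TCP) lies at the very end of the fingers, on their centre line; the grasp point (between the pads) lies behind it (env.grasp_offset is the z of the grasp point in the tool frame, in mm); z points along the fingers, y is the direction in which the jaws open and shut (so a half turn about z gives the same grasp; the last joint's range is limited). The gripper opens to 88 mm and grips with 3 to 60 N. Pads are 20 mm wide; open, the fingers measure 115 mm over their backs; the gripper's body (75 mm by 178 mm) begins 61 mm behind the grasp point.
Start: joints at [1.183, 0.423, 1.63, -0, 1.089, -0.019], TCP at [225.278, 582.97, 222.675] pointing down, gripper open.
Joint ranges: [-3, 3], [-0.9, 2.11], [0.09, 2.58], [-1.31, 4.45], [0.11, 2.69], [-2.54, 2.54]. Speed limits (rad/s): [2.39, 2.39, 3.01, 3.14, 3.14, 3.14].

### API

Orientations are given as a unit quaternion [x, y, z, w].
In Python, from station import env, cams, job gives the robot as it stands. The module is installed in compiled form; this text tells all that it offers.
- The arm moves only by the tool servo_tool, never from a script. Its argument "targets" is a list of rows, each an object with "xyz": the shift along the tool's x, y, z in cm, a list of three; "delta_rot": the turn, a rotation vector about the tool's x, y, z in rad, a list of three; "grip": the closure, from 0 (fully open) to 1 (shut). A call has 1 to 10 rows; each row shifts and turns the pose as measured when the row begins, along the tool's axes as they then stand; what a row does not reach is not made up. A row lasts 1/8 s, in which the tool goes at most 62.5 mm and 10.7 degrees, less where a joint would pass 70% of its speed; a pose out of reach is approached as far as the arm can. A call is refused whole if a number of a shift passes 6.25 or a number of a turn 0.188, either way. A call with a gripper value outside its range is refused whole. The fingers move at their own pace and stop on an object; the grip force is fixed at half the most. Time passes only in rows, so rows that do not move let the fingers close. It gives the time, the measured TCP pose, the force and the opening at its end, in the units of the state.
- env.get_obs(): the state, without advancing time (a new reading comes with each control period).
- cams.read_camera(name): name is "side" or "top" or "wrist"; returns a dict with "color" (384x512x3 uint8, red, green, blue), "range_z" (384x512 float32, mm along the optical axis (not along the pixel's ray), 0 where there is no reading), "K" (3x3 intrinsics, pixels), "k1" (the pictures are not rectified: a ray, as slopes to the right and down, at radius r is drawn at 1 + k1 r^2 times it, then the intrinsics apply), "rvec" (rotation vector, rad) and "tvec" (3), from world to camera coordinates, as OpenCV has them. Camera axes: x right, y down, z forward; pixel columns grow to the right and rows downward; lengths in mm; the calibration is good to about 2 mm. A picture is of the moment at which its call begins.
- job.hand_in(): hands the job in, once; it reports no verdict.
The state is a dict: "t": time; "joints": joint angles; "joint_velocities": joint speeds; "tau": joint torques, N m; "tcp_pos": TCP position; "ee_rot": TCP orientation; "ft_force": force on the tool from outside, world axes, zero at the start; "torque": the same for the moment, N m; "finger_gap": opening from 0.0 (shut) to 1.0 (fully open).
Only numpy, scipy, OpenCV 4.12 (cv2) and the standard library are available. Lean on these libraries where they do the work, as an engineer would, in place of code of your own. Each camera call takes 0.05 s, during which the arm holds its last target.

## Working session

There is one attempt and no reset: what is moved stays moved. The work goes in short steps, Python scripts to look and compute and a tool call to move; the robot and the scene stay as the last step left them, time stands still between calls to the robot, and variables do not carry over. Pictures are saved under pics/ and viewed, and the job is handed in when it is done.

Besides the shell and the picture viewer there is one more tool, called as name(argument=value, ...) on one line, values as JSON. servo_tool: Moves the arm, as the interface text tells. Its arguments: {"type":"object","properties":{"targets":{"type":"array","items":{"type":"object","properties":{"xyz":{"type":"array","items":{"type":"number"}},"delta_rot":{"type":"array","items":{"type":"number"}},"grip":{"type":"number"}}}}},"required":["targets"]}

```bash
mkdir -p pics; ls; python3 - <<'E'
from station import env,cams,job
import cv2
print(env.get_obs(), env.grasp_offset)
for n in ["side","top","wrist"]:
    c=cams.read_camera(n)
    cv2.imwrite(f"pics/a_{n}.png",c["color"][:,:,::-1])
    print(n,c["K"].tolist(),c["k1"],c["rvec"],c["tvec"], (c["range_z"]>0).mean())
E
```

```text
pics
{'t': 0.0, 'joints': array([ 1.18302083e+00,  4.23795771e-01,  1.63066898e+00,  8.55983531e-07,
        1.08860199e+00, -1.90058482e-02]), 'joint_velocities': array([ 1.66935693e-03, -3.53748724e-05,  2.85301308e-04,  2.53965410e-05,
        7.90150362e-04, -7.00069047e-04]), 'tau': array([ 5.18385132e-04, -5.44628870e+01, -2.73657990e+01,  6.45041233e-02,
        2.28407141e-02, -9.95674054e-05]), 'tcp_pos': array([225.06620928, 582.48707169, 221.93809761]), 'ee_rot': array([ 1.83341964e-01,  9.83048921e-01, -7.21772915e-04, -1.49247255e-04]), 'ft_force': array([-0.08971122,  0.10036042, -0.1917169 ]), 'torque': array([ 0.00039609, -0.02627115, -0.03141537]), 'finger_gap': 1.0018053110332883} -18.700000000000003
side [[366.19358246492993, 0.0, 252.2352667819868], [0.0, 366.19358246492993, 190.37332884573937], [0.0, 0.0, 1.0]] -0.03340875688679396 [ 0.02457046 -2.61866098  1.73357899] [538.69042323  32.55215848 978.24605967] 0.995941162109375
top [[367.10227634846524, 0.0, 254.3385318571036], [0.0, 367.10227634846524, 190.99887112502503], [0.0, 0.0, 1.0]] -0.10826062300780304 [ 2.11272202 -2.12221352  0.16456145] [  36.24333316  530.18654846 1161.44379639] 0.9733123779296875
wrist [[264.59446947643414, 0.0, 257.2056406731777], [0.0, 264.59446947643414, 192.07769792139814], [0.0, 0.0, 1.0]] -0.02922919367621911 [-2.40552194 -1.64840202 -0.21692392] [-623.53773825  -30.8571541   391.10230552] 0.9905293782552084
```

View pics/a_top.png

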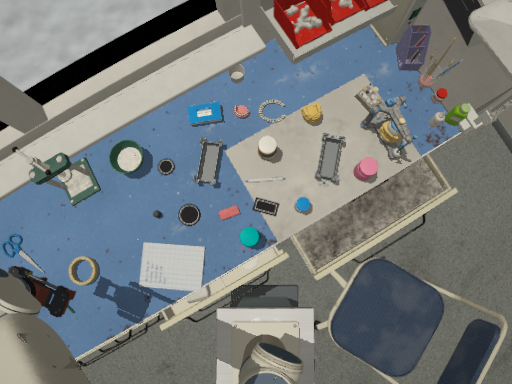

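View pics/a_side.png

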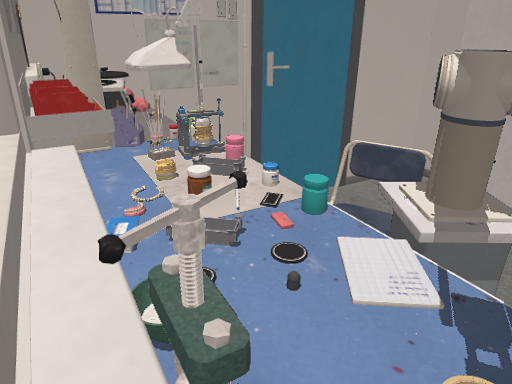

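View pics/a_wrist.png

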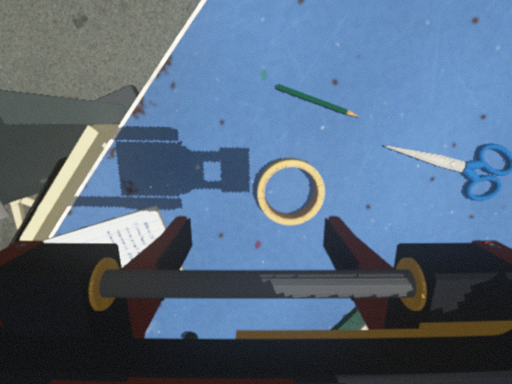

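```bash
cat > h.py <<'E'
import numpy as np, cv2
from scipy.spatial.transform import Rotation as R
from station import env,cams,job
def cam(n):
    c=cams.read_camera(n); c["n"]=n
    c["R"]=R.from_rotvec(np.ravel(c["rvec"])).as_matrix(); c["t"]=np.ravel(c["tvec"])
    return c
def ray(c,px):
    px=np.atleast_2d(np.asarray(px,float)); K=c["K"]
    d=np.c_[(px[:,0]-K[0,2])/K[0,0],(px[:,1]-K[1,2])/K[1,1]]
    u=d.copy()
    for _ in range(20):
        u=d/(1+c["k1"]*(u**2).sum(1,keepdims=True))
    return np.c_[u,np.ones(len(u))]
def plane(c,px,z):
    d=ray(c,px)@c["R"]; o=-c["R"].T@c["t"]
    return o+d*((z-o[2])/d[:,2])[:,None]
def cloud(c):
    h,w=c["range_z"].shape
    v,u=np.mgrid[:h,:w]
    r=ray(c,np.c_[u.ravel(),v.ravel()])*c["range_z"].reshape(-1,1)
    return ((r-c["t"])@c["R"]).reshape(h,w,3)
def proj(c,P):
    p=np.atleast_2d(P)@c["R"].T+c["t"]; u=p[:,:2]/p[:,2:]
    u=u*(1+c["k1"]*(u**2).sum(1,keepdims=True))
    return u*[c["K"][0,0],c["K"][1,1]]+c["K"][:2,2]
def save(n,im): cv2.imwrite(f"pics/{n}.png",im[:,:,::-1])
def crop(n,im,x0,y0,x1,y1,s): save(n,cv2.resize(im[y0:y1,x0:x1],None,fx=s,fy=s,interpolation=cv2.INTER_CUBIC))
E
python3 - <<'E'
from h import *
c=cam("top"); crop("b_top",c["color"],130,80,410,260,2.85)
P=cloud(c)
for n,p in dict(bigjar=(267,146),smalljar=(303,205),spad=(167,167),lpad=(189,215),opad=(265,207),wax=(230,212),pol=(157,214),trayL=(209,163),trayR=(330,158),teal=(250,237),pink=(366,169)).items():
    print(n,p,P[p[1],p[0]].round(),plane(c,p,0)[0].round())
s=cam("side"); crop("b_side",s["color"],90,110,350,300,3)
print(proj(s,[[0,0,0]]))
E
```

```text
bigjar (267, 146) [672.  -9.  88.] [699. -10.   0.]
smalljar (303, 205) [ 481. -124.   60.] [ 490. -130.    0.]
spad (167, 167) [626. 341.   1.] [627. 342.   0.]
lpad (189, 215) [457. 258.   2.] [457. 258.   0.]
opad (265, 207) [482.  -1.  11.] [483.  -1.   0.]
wax (230, 212) [465. 117.  15.] [467. 118.   0.]
pol (157, 214) [458. 362.  28.] [461. 370.   0.]
trayL (209, 163) [638. 192.   6.] [639. 193.   0.]
trayR (330, 158) [ 653. -228.    4.] [ 654. -229.    0.]
teal (250, 237) [378.  47.  85.] [382.  50.   0.]
pink (366, 169) [ 594. -329.   85.] [ 614. -353.    0.]
[[451.8366142  202.43490338]]
```

View pics/b_top.png

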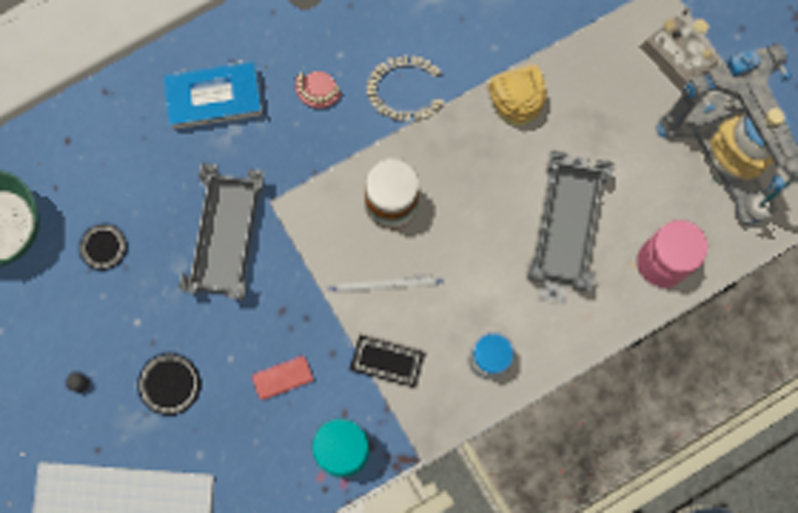

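View pics/b_side.png

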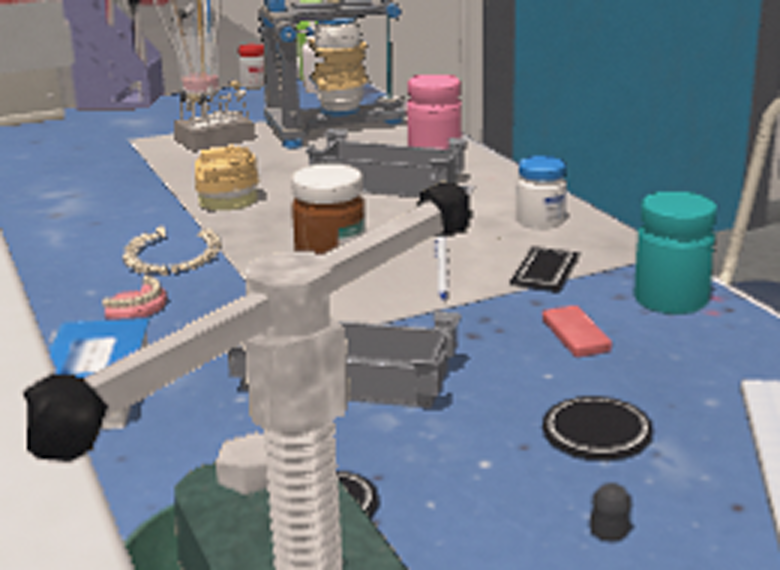

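```bash
cat > det.py <<'E'
from h import *
def blob(c,mask,near,z,rad=60):
    n,l,st,ce=cv2.connectedComponentsWithStats(mask.astype(np.uint8),connectivity=8)
    best=None
    for i in range(1,n):
        if st[i,4]<12: continue
        d=np.hypot(*(ce[i]-near))
        if best is None or d<best[0]: best=(d,i)
    i=best[1]
    m=(l==i).astype(np.uint8)
    cs,_=cv2.findContours(m,cv2.RETR_EXTERNAL,cv2.CHAIN_APPROX_NONE)
    k=max(cs,key=cv2.contourArea)[:,0,:].astype(float)
    P=plane(c,k,z)[:,:2].astype(np.float32)
    r=cv2.minAreaRect(P); (cx,cy),cr=cv2.minEnclosingCircle(P)
    v,u=np.nonzero(m)
    cen=plane(c,np.c_[u,v],z)[:,:2].mean(0)
    return dict(px=ce[i].round(1),area=st[i,4],rect=np.round([*r[0],*r[1],r[2]],1),circ=np.round([cx,cy,cr],1),cen=cen.round(1))
def masks(c):
    hsv=cv2.cvtColor(c["color"],cv2.COLOR_RGB2HSV).astype(int); H,S,V=hsv[...,0],hsv[...,1],hsv[...,2]
    return H,S,V
E
python3 - <<'E'
from det import *
c=cam("top");H,S,V=masks(c)
for p in [(267,146),(303,205),(167,167),(189,215),(265,207),(230,212),(157,214),(209,163),(330,158),(205,190),(165,190)]: print(p,H[p[1],p[0]],S[p[1],p[0]],V[p[1],p[0]])
def show(n,m,near,z): print(n,blob(c,m,near,z))
show("bigjar",(S<45)&(V>190),(267,146),88)
show("smalljar",(H>95)&(H<115)&(S>150)&(V>120),(303,205),62)
dark=(V<60)
show("spad",dark,(167,167),6);show("lpad",dark,(189,215),6);show("opad",dark,(265,207),6)
show("pol",dark,(157,214),22)
show("wax",((H<8)|(H>172))&(S>100),(230,212),11)
P=cloud(c)
for n,q,zlo in (("loose",(638,192),18),("base",(653,-228),26)):
    m=(np.hypot(P[...,0]-q[0],P[...,1]-q[1])<100)&(P[...,2]>zlo)&(P[...,2]<56)&(S<60)
    X=P[m]; r=cv2.minAreaRect(X[:,:2].astype(np.float32)); print(n,len(X),r,np.percentile(X[:,2],[5,50,95]))
E
```

```text
(267, 146) 22 22 219
(303, 205) 100 210 189
(167, 167) 0 13 38
(189, 215) 0 13 40
(265, 207) 165 26 40
(230, 212) 2 120 199
(157, 214) 15 7 71
(209, 163) 30 9 142
(330, 158) 40 11 136
(205, 190) 106 96 156
(165, 190) 105 102 157
bigjar {'px': array([267.1, 143.8]), 'area': np.int32(251), 'rect': array([680.4, -10.4,  55.5,  57.9,  89.5]), 'circ': array([679.7,  -8.7,  29.9]), 'cen': array([679.2,  -8.9])}
smalljar {'px': array([302.7, 203.8]), 'area': np.int32(136), 'rect': array([ 485. , -122.8,   38.7,   41.8,   44.2]), 'circ': array([ 485.2, -122.3,   21.4]), 'cen': array([ 484.6, -122.6])}
spad {'px': array([165.6, 166. ]), 'area': np.int32(100), 'rect': array([628.8, 345.3,  39.4,  36. ,  89.4]), 'circ': array([628.6, 345.2,  19.9]), 'cen': array([628.6, 345.1])}
lpad {'px': array([188.9, 214.3]), 'area': np.int32(216), 'rect': array([458.3, 257.2,  55.2,  51.3,  89.9]), 'circ': array([459.4, 257.4,  28.4]), 'cen': array([458.9, 257.5])}
opad {'px': array([265.4, 206.1]), 'area': np.int32(127), 'rect': array([485.8,  -2.2,  60. ,  23.9,  74.3]), 'circ': array([484.1,  -1.3,  30.7]), 'cen': array([485.6,  -2.4])}
pol {'px': array([158.4, 214.7]), 'area': np.int32(19), 'rect': array([455.6, 357.8,  12.5,  18. ,  65. ]), 'circ': array([456.6, 359.9,   9. ]), 'cen': array([455.9, 358.4])}
wax {'px': array([228.9, 212.5]), 'area': np.int32(166), 'rect': array([464.2, 120.7,  29.1,  64.4,  21.7]), 'circ': array([463.9, 120.3,  33.9]), 'cen': array([464.1, 120.6])}
loose 269 ((637.2400512695312, 192.91168212890625), (77.94176483154297, 158.94830322265625), 82.08261108398438) [20.70749116 31.28940853 42.55308973]
base 258 ((646.6689453125, -220.49110412597656), (77.82096099853516, 157.732421875), 78.60680389404297) [29.02834509 37.24262773 47.82138122]
```

```bash
python3 - <<'E'
from det import *
c=cam("top");P=cloud(c)
def top(n,x0,x1,y0,y1):
    m=(P[...,0]>x0)&(P[...,0]<x1)&(P[...,1]>y0)&(P[...,1]<y1); Z=P[m]; i=np.argsort(Z[:,2])[-3:]; print(n,Z[i].round())
top("around base",560,740,-330,-120); top("artic",600,800,-480,-330); top("bowl",560,760,390,520);top("spad area",540,720,290,390)
top("corridor",400,720,-100,380); top("pol area",370,540,300,480);top("behind loose",560,720,100,290)
w=cam("wrist"); o=env.get_obs(); T=R.from_quat(o["ee_rot"]); print("cam in tool",T.inv().apply(-w["R"].T@w["t"]-o["tcp_pos"]).round(1),(T.inv().as_matrix()@w["R"].T).round(2).tolist())
H,S,V=masks(c); print(V[206:224,148:170])
s=cam("side");H,S,V=masks(s); print(blob(s,V<75,(293,280),10), plane(s,(293.5,280),15))
E
```

```text
around base [[ 579. -329.   92.]
 [ 595. -310.   93.]
 [ 622. -319.   93.]]
artic [[ 671. -449.  199.]
 [ 667. -448.  200.]
 [ 664. -448.  201.]]
bowl [[756. 489. 154.]
 [745. 474. 155.]
 [754. 434. 156.]]
spad area [[624. 339.  10.]
 [635. 357.  11.]
 [645. 332.  12.]]
corridor [[681.   4.  92.]
 [405.  50.  93.]
 [663. -12.  93.]]
pol area [[457. 364.  31.]
 [457. 367.  32.]
 [467. 364.  32.]]
behind loose [[563. 225.  45.]
 [716. 212.  45.]
 [563. 222.  45.]]
cam in tool [  71.5   -0.8 -163. ] [[-0.0, -0.97, -0.26], [1.0, -0.0, 0.0], [-0.0, -0.26, 0.97]]
[[158 158 157 158 157 158 157 158 158 158 158 156 157 157 157 157 157 158
  157 158 158 158]
 [158 158 157 158 158 158 158 158 160 159 157 158 158 157 157 156 157 158
  158 158 158 158]
 [157 158 158 158 158 156 156 159 159 158 157 157 158 158 157 157 158 158
  158 158 158 157]
 [157 157 158 157 157 158 158 157 156 156 156 157 157 158 158 158 158 157
  157 158 156 156]
 [158 157 157 158 157 157 151 125 117 115 127 149 158 160 161 159 158 157
  157 157 157 156]
 [157 158 157 158 158 149 112  86  74  65  72 101 138 160 161 160 159 1
[... 654 characters left out ...]
  156 157 156 156]
 [157 155 156 157 157 157 157 158 158 159 154 146 150 158 159 158 158 158
  157 156 157 155]
 [156 156 157 157 157 157 157 157 158 158 158 158 158 159 159 158 158 157
  157 156 157 156]
 [157 157 157 157 157 157 158 158 157 157 158 158 158 159 158 156 157 157
  157 157 156 157]
 [156 157 157 158 157 157 157 157 157 157 157 158 158 159 158 157 157 156
  158 158 156 156]
 [157 157 157 157 156 157 157 156 156 157 157 158 158 158 158 157 157 157
  158 157 156 156]]
{'px': array([293.1, 282.6]), 'area': np.int32(157), 'rect': array([461.4, 365.4,  42.8,  22.5,  85.8]), 'circ': array([461.6, 365.1,  22.5]), 'cen': array([462.2, 368.3])} [[461.76755    367.77575156  15.        ]]
```

```bash
cat > go.py <<'E'
import sys,json
from h import *
# usage: go.py x y z jawdeg [rows]  -> rows of shift (cm, tool) and turn
def plan(x,y,z,yaw=None,n=None,grip=0.0):
    o=env.get_obs(); T=R.from_quat(o["ee_rot"]); M=T.as_matrix(); p=o["tcp_pos"]
    d=np.array([x,y,z])-p
    cur=np.arctan2(M[1,1],M[0,1])
    dy=0 if yaw is None else (np.radians(yaw)-cur+np.pi/2)%np.pi-np.pi/2
    # desired: z down, y axis at cur+dy
    a=cur+dy; Y=np.array([np.cos(a),np.sin(a),0]); Z=np.array([0,0,-1]); X=np.cross(Y,Z)
    rv=R.from_matrix(M.T@np.c_[X,Y,Z]).as_rotvec()
    k=n or max(1,int(np.ceil(max(np.linalg.norm(d)/50,np.linalg.norm(rv)/0.16))))
    print("pos",p.round(1),"jaw",np.degrees(cur).round(1),"gap",round(o["finger_gap"]*88,1),"t",round(o["t"],2),"F",o["ft_force"].round(1),"q",o["joints"].round(2),"rot left",rv.round(3),"rows",k)
    for i in range(k):
        Ti=T*R.from_rotvec(rv*i/k); print(json.dumps({"xyz":(Ti.inv().apply(d/k)/10).round(2).tolist(),"delta_rot":(rv/k).round(3).tolist()}))
if __name__=="__main__":
    a=[float(v) for v in sys.argv[1:]]
    plan(*a[:3],a[3] if len(a)>3 else None,int(a[4]) if len(a)>4 else None)
E
python3 - <<'E'
from h import *
c=cam("top"); print(plane(c,[[157.2,213.8]],20), plane(c,[[157,213.5]],15))
E
python3 go.py 458 362 90 78
```

```text
[[459.17746671 363.32524395  20.        ]] [[460.79227917 365.52851312  15.        ]]
pos [225.3 582.9 222.6] jaw 68.9 gap 87.7 t 0.5 F [ 0.9  0.1 -0. ] q [ 1.18  0.42  1.63 -0.    1.09 -0.02] rot left [-0.    -0.    -0.159] rows 7
{"xyz": [-4.24, -1.75, 1.89], "delta_rot": [-0.0, -0.0, -0.023]}
{"xyz": [-4.2, -1.84, 1.89], "delta_rot": [-0.0, -0.0, -0.023]}
{"xyz": [-4.16, -1.94, 1.89], "delta_rot": [-0.0, -0.0, -0.023]}
{"xyz": [-4.11, -2.03, 1.89], "delta_rot": [-0.0, -0.0, -0.023]}
{"xyz": [-4.06, -2.12, 1.89], "delta_rot": [-0.0, -0.0, -0.023]}
{"xyz": [-4.01, -2.22, 1.89], "delta_rot": [-0.0, -0.0, -0.023]}
{"xyz": [-3.96, -2.31, 1.89], "delta_rot": [-0.0, -0.0, -0.023]}
```

servo_tool(targets=[{"xyz":[-4.3,-1.75,1.8],"delta_rot":[0,0,-0.02]},{"xyz":[-4.3,-1.8,1.8],"delta_rot":[0,0,-0.02]},{"xyz":[-4.3,-1.8,1.8],"delta_rot":[0,0,-0.02]},{"xyz":[-4.3,-1.8,1.8],"delta_rot":[0,0,-0.02]},{"xyz":[-4.3,-1.9,1.8],"delta_rot":[0,0,0]},{"xyz":[-4.2,-1.9,1.8],"delta_rot":[0,0,0]},{"xyz":[-4.0,-1.9,1.8],"delta_rot":[0,0,0]}])

```text
validation failed for argument at $.ta...
```

```bash
python3 go.py 460 364 60; python3 - <<'E'
from det import *
w=cam("wrist"); save("c_wrist",w["color"])
P=cloud(w); m=(P[...,2]>20)&(P[...,2]<40)&(np.hypot(P[...,0]-460,P[...,1]-364)<40)
X=P[m]; print(len(X), cv2.minEnclosingCircle(X[:,:2].astype(np.float32)) if len(X) else 0)
E
```

```text
pos [225.3 582.9 222.6] jaw 68.9 gap 87.7 t 0.5 F [ 0.9  0.1 -0. ] q [ 1.18  0.42  1.63 -0.    1.09 -0.02] rot left [-0.  0.  0.] rows 8
{"xyz": [-3.72, -1.49, 2.03], "delta_rot": [-0.0, 0.0, 0.0]}
{"xyz": [-3.72, -1.49, 2.03], "delta_rot": [-0.0, 0.0, 0.0]}
{"xyz": [-3.72, -1.49, 2.03], "delta_rot": [-0.0, 0.0, 0.0]}
{"xyz": [-3.72, -1.49, 2.03], "delta_rot": [-0.0, 0.0, 0.0]}
{"xyz": [-3.72, -1.49, 2.03], "delta_rot": [-0.0, 0.0, 0.0]}
{"xyz": [-3.72, -1.5, 2.03], "delta_rot": [-0.0, 0.0, 0.0]}
{"xyz": [-3.72, -1.5, 2.03], "delta_rot": [-0.0, 0.0, 0.0]}
{"xyz": [-3.72, -1.5, 2.03], "delta_rot": [-0.0, 0.0, 0.0]}
0 0
```

View pics/c_wrist.png

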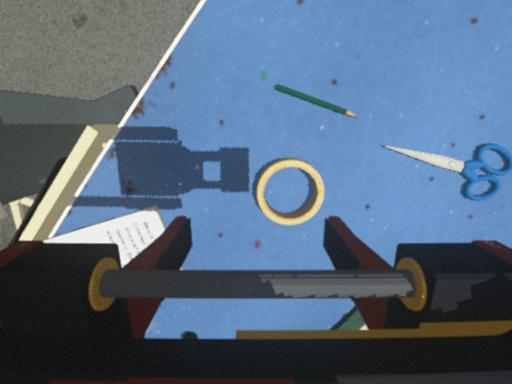

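The call was refused, probably because `grip` was missing; I'll resend with it.

servo_tool(targets=[{"xyz":[-4.3,-1.75,1.8],"delta_rot":[0,0,-0.02],"grip":0},{"xyz":[-4.3,-1.8,1.8],"delta_rot":[0,0,-0.02],"grip":0},{"xyz":[-4.3,-1.8,1.8],"delta_rot":[0,0,-0.02],"grip":0},{"xyz":[-4.3,-1.8,1.8],"delta_rot":[0,0,-0.02],"grip":0},{"xyz":[-4.3,-1.9,1.8],"delta_rot":[0,0,0],"grip":0},{"xyz":[-4.2,-1.9,1.8],"delta_rot":[0,0,0],"grip":0}])

```text
t: 1.3
tcp_pos: [439.9, 398.1, 114.1]
ee_rot: [0.139, 0.99, 0.004, 0.001]
ft_force: [0.5, 0.7, -0.2]
finger_gap: 1.002
```

```bash
python3 go.py 460 364 60; python3 - <<'E'
from det import *
w=cam("wrist"); save("c_wrist",w["color"])
P=cloud(w); m=(P[...,2]>20)&(P[...,2]<40)&(np.hypot(P[...,0]-460,P[...,1]-364)<40)
X=P[m]; print(len(X), cv2.minEnclosingCircle(X[:,:2].astype(np.float32)) if len(X) else 0)
E
```

```text
pos [439.9 398.1 114.1] jaw 74.0 gap 88.1 t 1.3 F [ 0.5  0.7 -0.2] q [ 0.71  0.52  1.78  0.    0.84 -0.58] rot left [ 0.008  0.002 -0.   ] rows 2
{"xyz": [-1.43, -1.38, 2.7], "delta_rot": [0.004, 0.001, -0.0]}
{"xyz": [-1.43, -1.37, 2.7], "delta_rot": [0.004, 0.001, -0.0]}
401 ((459.9677429199219, 364.8750915527344), 11.87933349609375)
```

View pics/c_wrist.png

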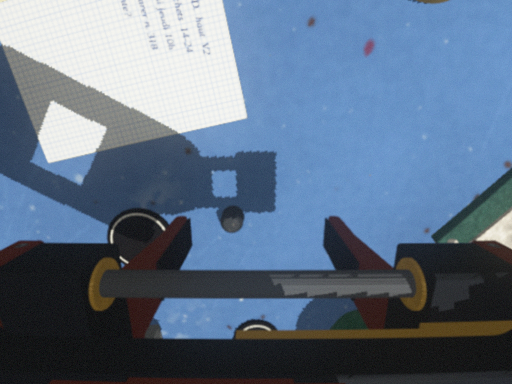

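servo_tool(targets=[{"xyz":[-1.4,-1.35,2.7],"delta_rot":[0.008,0.002,0],"grip":0},{"xyz":[-1.4,-1.35,2.7],"delta_rot":[0,0,0],"grip":0},{"xyz":[0,0,0],"delta_rot":[0,0,0],"grip":0}])

```text
t: 1.72
tcp_pos: [464.0, 358.7, 56.6]
ee_rot: [0.142, 0.99, -0.002, -0.0]
ft_force: [-0.3, -0.3, 0.6]
finger_gap: 1.003
```

```bash
python3 go.py 460 365 5
```

```text
pos [464.  358.7  56.6] jaw 73.7 gap 88.2 t 1.73 F [-0.3 -0.3  0.6] q [ 0.64  0.6   1.8  -0.    0.74 -0.64] rot left [-0.003  0.     0.   ] rows 2
{"xyz": [0.28, 0.25, 2.58], "delta_rot": [-0.002, 0.0, 0.0]}
{"xyz": [0.28, 0.25, 2.58], "delta_rot": [-0.002, 0.0, 0.0]}
```

servo_tool(targets=[{"xyz":[0.4,0.4,2.2],"delta_rot":[0,0,0],"grip":0},{"xyz":[0.1,0.1,1.6],"delta_rot":[0,0,0],"grip":0},{"xyz":[0,0,1],"delta_rot":[0,0,0],"grip":0},{"xyz":[0,0,0],"delta_rot":[0,0,0],"grip":0.7},{"xyz":[0,0,0],"delta_rot":[0,0,0],"grip":1},{"xyz":[0,0,0],"delta_rot":[0,0,0],"grip":1},{"xyz":[0,0,0],"delta_rot":[0,0,0],"grip":1},{"xyz":[0,0,0],"delta_rot":[0,0,0],"grip":1}])

```text
t: 2.72
tcp_pos: [462.6, 369.4, 12.4]
ee_rot: [0.142, 0.99, 0.001, 0.002]
ft_force: [-1.5, -1.1, -0.1]
finger_gap: 0.475
```

```bash
python3 go.py 647 -220 150 -11.4
```

```text
pos [462.6 369.4  12.4] jaw 73.7 gap 41.8 t 2.73 F [-1.5 -1.1 -0.1] q [ 0.65  0.68  1.8  -0.    0.66 -0.63] rot left [6.000e-03 1.000e-03 1.486e+00] rows 13
{"xyz": [-2.64, -3.95, -1.06], "delta_rot": [0.0, 0.0, 0.114]}
{"xyz": [-3.07, -3.62, -1.06], "delta_rot": [0.0, 0.0, 0.114]}
{"xyz": [-3.46, -3.25, -1.06], "delta_rot": [0.0, 0.0, 0.114]}
{"xyz": [-3.81, -2.84, -1.06], "delta_rot": [0.0, 0.0, 0.114]}
{"xyz": [-4.11, -2.38, -1.06], "delta_rot": [0.0, 0.0, 0.114]}
{"xyz": [-4.36, -1.9, -1.05], "delta_rot": [0.0, 0.0, 0.114]}
{"xyz": [-4.54, -1.39, -1.05], "delta_rot": [0.0, 0.0, 0.114]}
{"xyz": [-4.67, -0.86, -1.05], "delta_rot": [0.0, 0.0, 0.114]}
{"xyz": [-4.74, -0.33, -1.05], "delta_rot": [0.0, 0.0, 0.114]}
{"xyz": [-4.75, 0.22, -1.05], "delta_rot": [0.0, 0.0, 0.114]}
{"xyz": [-4.69, 0.76, -1.06], "delta_rot": [0.0, 0.0, 0.114]}
{"xyz": [-4.57, 1.28, -1.06], "delta_rot": [0.0, 0.0, 0.114]}
{"xyz": [-4.4, 1.8, -1.06], "delta_rot": [0.0, 0.0, 0.114]}
```

servo_tool(targets=[{"xyz":[0,-0.4,0.7],"delta_rot":[0,0,0],"grip":0.6},{"xyz":[0,0,0],"delta_rot":[0,0,0],"grip":1},{"xyz":[0,0,0],"delta_rot":[0,0,0],"grip":1},{"xyz":[0,0,0],"delta_rot":[0,0,0],"grip":1},{"xyz":[0,0,0],"delta_rot":[0,0,0],"grip":1}])

```text
t: 3.35
tcp_pos: [461.6, 365.3, 5.0]
ee_rot: [0.142, 0.99, 0.002, 0.003]
ft_force: [-0.0, -0.2, 0.3]
finger_gap: 0.26
```

```bash
python3 go.py 647 -220 110 -11.4
```

```text
pos [461.6 365.3   5. ] jaw 73.7 gap 22.9 t 3.35 F [-0.  -0.2  0.3] q [ 0.65  0.69  1.81 -0.    0.64 -0.63] rot left [6.000e-03 1.000e-03 1.485e+00] rows 13
{"xyz": [-2.64, -3.92, -0.81], "delta_rot": [0.0, 0.0, 0.114]}
{"xyz": [-3.07, -3.59, -0.81], "delta_rot": [0.0, 0.0, 0.114]}
{"xyz": [-3.45, -3.22, -0.81], "delta_rot": [0.0, 0.0, 0.114]}
{"xyz": [-3.8, -2.81, -0.81], "delta_rot": [0.0, 0.0, 0.114]}
{"xyz": [-4.09, -2.35, -0.8], "delta_rot": [0.0, 0.0, 0.114]}
{"xyz": [-4.34, -1.87, -0.8], "delta_rot": [0.0, 0.0, 0.114]}
{"xyz": [-4.52, -1.37, -0.8], "delta_rot": [0.0, 0.0, 0.114]}
{"xyz": [-4.65, -0.84, -0.8], "delta_rot": [0.0, 0.0, 0.114]}
{"xyz": [-4.71, -0.31, -0.8], "delta_rot": [0.0, 0.0, 0.114]}
{"xyz": [-4.72, 0.23, -0.8], "delta_rot": [0.0, 0.0, 0.114]}
{"xyz": [-4.66, 0.77, -0.8], "delta_rot": [0.0, 0.0, 0.114]}
{"xyz": [-4.54, 1.29, -0.8], "delta_rot": [0.0, 0.0, 0.114]}
{"xyz": [-4.37, 1.8, -0.81], "delta_rot": [0.0, 0.0, 0.114]}
```

servo_tool(targets=[{"xyz":[0,0,-4],"delta_rot":[0,0,0],"grip":1},{"xyz":[-1.3,-2.0,-4],"delta_rot":[0,0,0.1],"grip":1},{"xyz":[-2.9,-3.8,-2.5],"delta_rot":[0,0,0.11],"grip":1},{"xyz":[-3.3,-3.5,0],"delta_rot":[0,0,0.12],"grip":1},{"xyz":[-3.7,-3.1,0],"delta_rot":[0,0,0.12],"grip":1},{"xyz":[-4,-2.6,0],"delta_rot":[0,0,0.12],"grip":1},{"xyz":[-4.3,-2,0],"delta_rot":[0,0,0.12],"grip":1},{"xyz":[-4.5,-1.5,0],"delta_rot":[0,0,0.12],"grip":1},{"xyz":[-4.7,-0.9,0],"delta_rot":[0,0,0.12],"grip":1}])

```text
t: 4.47
tcp_pos: [556.0, 11.5, 113.7]
ee_rot: [0.58, 0.815, 0.003, 0.003]
ft_force: [0.8, 1.0, -0.4]
finger_gap: 0.261
```

```bash
python3 go.py 647 -220 110 -11.4
```

```text
pos [556.   11.5 113.7] jaw 19.1 gap 23.0 t 4.47 F [ 0.8  1.  -0.4] q [-0.    0.47  1.86  0.    0.8  -0.34] rot left [ 0.008 -0.001  0.532] rows 5
{"xyz": [-4.97, 0.2, 0.08], "delta_rot": [0.002, -0.0, 0.106]}
{"xyz": [-4.92, 0.73, 0.08], "delta_rot": [0.002, -0.0, 0.106]}
{"xyz": [-4.81, 1.25, 0.08], "delta_rot": [0.002, -0.0, 0.106]}
{"xyz": [-4.65, 1.76, 0.08], "delta_rot": [0.002, -0.0, 0.106]}
{"xyz": [-4.44, 2.24, 0.08], "delta_rot": [0.002, -0.0, 0.106]}
```

servo_tool(targets=[{"xyz":[-5,0.3,0],"delta_rot":[0,0,0.11],"grip":1},{"xyz":[-4.9,0.8,0],"delta_rot":[0,0,0.11],"grip":1},{"xyz":[-4.8,1.3,0],"delta_rot":[0,0,0.11],"grip":1},{"xyz":[-3.5,1.4,0],"delta_rot":[0,0,0.1],"grip":1},{"xyz":[0,0,0],"delta_rot":[0,0,0],"grip":1}])

```text
t: 5.1
tcp_pos: [627.0, -171.9, 113.7]
ee_rot: [0.747, 0.665, 0.004, 0.002]
ft_force: [0.5, 0.5, -0.4]
finger_gap: 0.265
```

```bash
python3 go.py 647 -220 70 -11.4; python3 - <<'E'
from det import *
w=cam("wrist"); save("d_wrist",w["color"])
c=cam("top"); crop("d_top",c["color"],240,80,420,240,3.5)
E
```

```text
pos [ 627.  -171.9  113.7] jaw -6.6 gap 23.3 t 5.1 F [ 0.5  0.5 -0.4] q [-0.29  0.59  1.64  0.    0.9  -0.17] rot left [ 0.008 -0.003  0.083] rows 2
{"xyz": [-2.28, 1.25, 2.19], "delta_rot": [0.004, -0.001, 0.041]}
{"xyz": [-2.22, 1.36, 2.19], "delta_rot": [0.004, -0.001, 0.041]}
```

View pics/d_wrist.png

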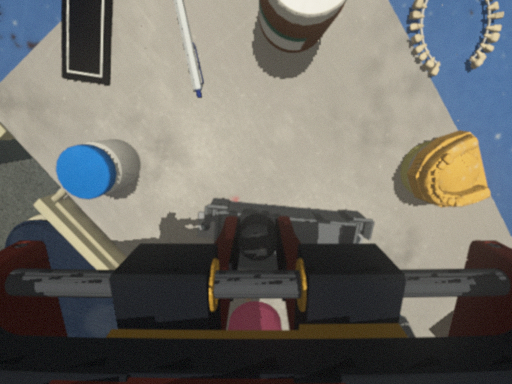

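servo_tool(targets=[{"xyz":[-2.7,1.5,0.5],"delta_rot":[0.008,-0.002,0.05],"grip":1},{"xyz":[-2.1,1.3,1],"delta_rot":[0,0,0.03],"grip":1},{"xyz":[0,0,0],"delta_rot":[0,0,0],"grip":1}])

```text
t: 5.58
tcp_pos: [646.2, -217.8, 97.1]
ee_rot: [0.771, 0.637, -0.001, -0.002]
ft_force: [-0.2, -0.6, -0.2]
finger_gap: 0.26
```

```bash
python3 go.py 647 -220 12 -11.4; python3 - <<'E'
from det import *
w=cam("wrist"); crop("e_wrist",w["color"],120,150,400,330,2.8)
E
```

```text
pos [ 646.2 -217.8   97.1] jaw -10.8 gap 22.9 t 5.58 F [-0.2 -0.6 -0.2] q [-0.34  0.65  1.56  0.    0.93 -0.16] rot left [-0.005 -0.002  0.01 ] rows 2
{"xyz": [-0.11, 0.08, 4.26], "delta_rot": [-0.002, -0.001, 0.005]}
{"xyz": [-0.1, 0.07, 4.26], "delta_rot": [-0.002, -0.001, 0.005]}
```

View pics/e_wrist.png

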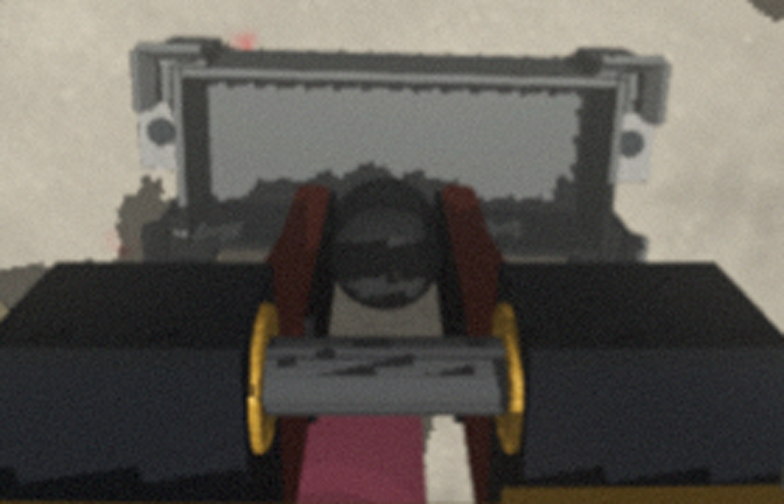

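servo_tool(targets=[{"xyz":[-0.1,0.1,3.5],"delta_rot":[-0.005,0,0.01],"grip":1},{"xyz":[0,0,2.5],"delta_rot":[0,0,0],"grip":1},{"xyz":[0,0,1.4],"delta_rot":[0,0,0],"grip":1},{"xyz":[0,0,0.3],"delta_rot":[0,0,0],"grip":1},{"xyz":[0,0,0],"delta_rot":[0,0,0],"grip":1}])

```text
t: 6.25
tcp_pos: [646.8, -214.0, 20.3]
ee_rot: [0.772, 0.636, 0.002, -0.001]
ft_force: [0.5, -0.3, 0.2]
finger_gap: 0.263
```

```bash
python3 go.py 647 -220 11 -11.4
```

```text
pos [ 646.8 -214.    20.3] jaw -11.1 gap 23.2 t 6.25 F [ 0.5 -0.3  0.2] q [-0.34  0.75  1.58  0.    0.8  -0.15] rot left [ 0.001 -0.003  0.006] rows 1
{"xyz": [-0.59, 0.13, 0.93], "delta_rot": [0.001, -0.003, 0.006]}
```

servo_tool(targets=[{"xyz":[-0.6,0.1,0.9],"delta_rot":[0,0,0],"grip":1},{"xyz":[0,0,0.1],"delta_rot":[0,0,0],"grip":1},{"xyz":[0,0,0],"delta_rot":[0,0,0],"grip":0.55},{"xyz":[0,0,0],"delta_rot":[0,0,0],"grip":0.55},{"xyz":[0,0,0],"delta_rot":[0,0,0],"grip":0.55},{"xyz":[0,0,-3],"delta_rot":[0,0,0],"grip":0.55},{"xyz":[0,0,-5],"delta_rot":[0,0,0],"grip":0.4},{"xyz":[0,0,-3],"delta_rot":[0,0,0],"grip":0}])

```text
t: 7.25
tcp_pos: [645.7, -220.5, 121.9]
ee_rot: [0.772, 0.636, 0.001, -0.002]
ft_force: [1.0, 0.6, -0.8]
finger_gap: 0.639
```

```bash
python3 go.py 485 -123 100 -11.4; python3 - <<'E'
from det import *
w=cam("wrist"); save("f_wrist",w["color"])
E
```

```text
pos [ 645.7 -220.5  121.9] jaw -11.1 gap 56.2 t 7.25 F [ 1.   0.6 -0.8] q [-0.35  0.62  1.55  0.    0.97 -0.16] rot left [-0.001 -0.004  0.006] rows 4
{"xyz": [1.62, -4.41, 0.56], "delta_rot": [-0.0, -0.001, 0.002]}
{"xyz": [1.62, -4.41, 0.55], "delta_rot": [-0.0, -0.001, 0.002]}
{"xyz": [1.61, -4.41, 0.55], "delta_rot": [-0.0, -0.001, 0.002]}
{"xyz": [1.6, -4.42, 0.55], "delta_rot": [-0.0, -0.001, 0.002]}
```

View pics/f_wrist.png

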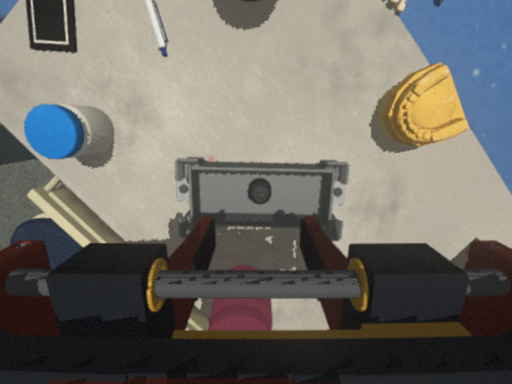

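servo_tool(targets=[{"xyz":[1.6,-4.4,0.6],"delta_rot":[0,0,0],"grip":0},{"xyz":[1.6,-4.4,0.6],"delta_rot":[0,0,0],"grip":0},{"xyz":[1.6,-4.4,0.6],"delta_rot":[0,0,0],"grip":0},{"xyz":[1.2,-3.5,0.5],"delta_rot":[0,0,0],"grip":0},{"xyz":[0,0,0],"delta_rot":[0,0,0],"grip":0}])

```text
t: 7.92
tcp_pos: [491.6, -128.1, 101.8]
ee_rot: [0.772, 0.636, 0.004, 0.003]
ft_force: [-0.2, 0.8, 0.5]
finger_gap: 1.001
```

```bash
python3 go.py 485 -122.5 20 -11.4; python3 - <<'E'
from det import *
w=cam("wrist"); save("g_wrist",w["color"]);H,S,V=masks(w)
print(blob(w,(H>95)&(H<118)&(S>150)&(V>100),proj(w,[485,-122,62])[0],62), proj(w,[485,-122,62]))
c=cam("top");P=cloud(c)
m=(P[...,0]>600)&(P[...,0]<720)&(P[...,1]>390)&(P[...,1]<500); print("bowl",np.percentile(P[m][:,2],[50,90,99,100]))
E
```

```text
pos [ 491.6 -128.1  101.8] jaw -11.1 gap 88.0 t 7.92 F [-0.2  0.8  0.5] q [-0.28  0.44  1.97  0.    0.73 -0.09] rot left [ 0.008 -0.002  0.006] rows 2
{"xyz": [0.2, -0.41, 4.09], "delta_rot": [0.004, -0.001, 0.003]}
{"xyz": [0.21, -0.39, 4.09], "delta_rot": [0.004, -0.001, 0.003]}
{'px': array([250.5, 206.1]), 'area': np.int32(2170), 'rect': array([ 486.2, -124.7,   45. ,   43. ,   78.7]), 'circ': array([ 486.2, -124.6,   22.9]), 'cen': array([ 486.5, -123.1])} [[248.34021727 205.3819523 ]]
bowl [ 22.69914687  56.72853683 147.30561704 151.15384355]
```

View pics/g_wrist.png

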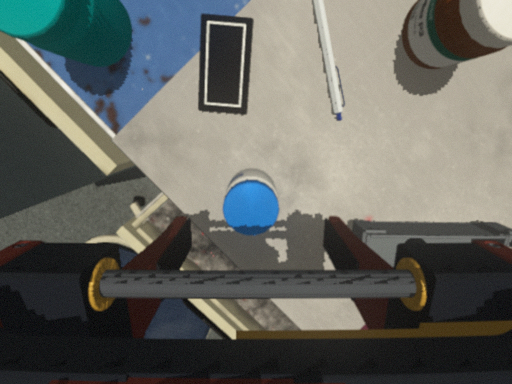

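servo_tool(targets=[{"xyz":[0.3,-0.35,2.5],"delta_rot":[0.008,0,0],"grip":0},{"xyz":[0.1,-0.15,3],"delta_rot":[0,0,0],"grip":0},{"xyz":[0,0,2],"delta_rot":[0,0,0],"grip":0.3},{"xyz":[0,0,0.7],"delta_rot":[0,0,0],"grip":0.5},{"xyz":[0,0,0],"delta_rot":[0,0,0],"grip":1},{"xyz":[0,0,0],"delta_rot":[0,0,0],"grip":1},{"xyz":[0,0,0],"delta_rot":[0,0,0],"grip":1}])

```text
t: 8.9
tcp_pos: [502.5, -129.1, 21.0]
ee_rot: [0.773, 0.635, 0.006, 0.007]
ft_force: [0.2, 0.3, -0.5]
finger_gap: 0.535
```

```bash
python3 go.py 629 345 120
```

```text
pos [ 502.5 -129.1   21. ] jaw -11.2 gap 47.1 t 8.9 F [ 0.2  0.3 -0.5] q [-0.28  0.59  1.97  0.    0.56 -0.08] rot left [ 0.018 -0.     0.   ] rows 11
{"xyz": [4.45, 0.31, -0.89], "delta_rot": [0.002, -0.0, 0.0]}
{"xyz": [4.45, 0.31, -0.89], "delta_rot": [0.002, -0.0, 0.0]}
{"xyz": [4.45, 0.31, -0.89], "delta_rot": [0.002, -0.0, 0.0]}
{"xyz": [4.45, 0.3, -0.89], "delta_rot": [0.002, -0.0, 0.0]}
{"xyz": [4.45, 0.3, -0.89], "delta_rot": [0.002, -0.0, 0.0]}
{"xyz": [4.45, 0.3, -0.9], "delta_rot": [0.002, -0.0, 0.0]}
{"xyz": [4.45, 0.3, -0.9], "delta_rot": [0.002, -0.0, 0.0]}
{"xyz": [4.45, 0.3, -0.9], "delta_rot": [0.002, -0.0, 0.0]}
{"xyz": [4.45, 0.3, -0.9], "delta_rot": [0.002, -0.0, 0.0]}
{"xyz": [4.45, 0.29, -0.9], "delta_rot": [0.002, -0.0, 0.0]}
{"xyz": [4.45, 0.29, -0.9], "delta_rot": [0.002, -0.0, 0.0]}
```

```bash
python3 - <<'E'
from det import *
w=cam("wrist"); save("h_wrist",w["color"])
H,S,V=masks(w);print(blob(w,(H>95)&(H<118)&(S>150)&(V>100),(250,220),62))
c=cam("top");H,S,V=masks(c);print(blob(c,(H>95)&(H<115)&(S>150)&(V>120),(303,205),62)); o=env.get_obs(); print(o["joint_velocities"].round(3),o["tcp_pos"],R.from_quat(o["ee_rot"]).as_matrix().round(3))
E
```

```text
{'px': array([258.8, 232.9]), 'area': np.int32(1491), 'rect': array([ 504.4, -113.7,   35.6,   18.4,    2. ]), 'circ': array([ 504.6, -116.5,   18.4]), 'cen': array([ 504.9, -113. ])}
{'px': array([203.7, 112.2]), 'area': np.int32(438), 'rect': array([803.2, 206.1,  64.1, 110.6,   8.9]), 'circ': array([803. , 207. ,  61.3]), 'cen': array([803. , 206.4])}
[-0.001  0.002  0.004 -0.     0.001 -0.001] [ 502.4385845  -129.01819249   21.02653536] [[ 0.194  0.981  0.018]
 [ 0.981 -0.194 -0.003]
 [ 0.     0.018 -1.   ]]
```

View pics/h_wrist.png

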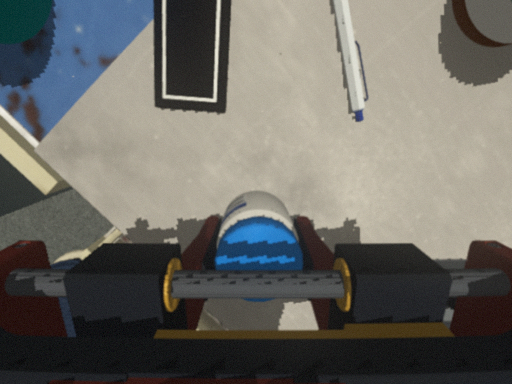

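servo_tool(targets=[{"xyz":[0,0,-4],"delta_rot":[0.009,0,0],"grip":1},{"xyz":[0,0,-5],"delta_rot":[0.009,0,0],"grip":1},{"xyz":[3,0.2,-1],"delta_rot":[0,0,0],"grip":1},{"xyz":[5,0.3,0],"delta_rot":[0,0,0],"grip":1},{"xyz":[5,0.3,0],"delta_rot":[0,0,0],"grip":1}])

```text
t: 9.62
tcp_pos: [535.9, -2.6, 126.5]
ee_rot: [0.775, 0.632, 0.002, 0.001]
ft_force: [0.6, -0.5, -0.4]
finger_gap: 0.539
```

```bash
python3 go.py 629 345 120
```

```text
pos [535.9  -2.6 126.5] jaw -11.5 gap 47.4 t 9.62 F [ 0.6 -0.5 -0.4] q [-0.03  0.43  1.9   0.    0.81  0.17] rot left [ 0.004 -0.001  0.   ] rows 8
{"xyz": [4.49, 0.27, 0.09], "delta_rot": [0.0, -0.0, 0.0]}
{"xyz": [4.49, 0.27, 0.09], "delta_rot": [0.0, -0.0, 0.0]}
{"xyz": [4.49, 0.27, 0.09], "delta_rot": [0.0, -0.0, 0.0]}
{"xyz": [4.49, 0.27, 0.08], "delta_rot": [0.0, -0.0, 0.0]}
{"xyz": [4.49, 0.27, 0.08], "delta_rot": [0.0, -0.0, 0.0]}
{"xyz": [4.49, 0.27, 0.08], "delta_rot": [0.0, -0.0, 0.0]}
{"xyz": [4.49, 0.27, 0.08], "delta_rot": [0.0, -0.0, 0.0]}
{"xyz": [4.49, 0.27, 0.08], "delta_rot": [0.0, -0.0, 0.0]}
```

servo_tool(targets=[{"xyz":[5,0.3,0],"delta_rot":[0,0,0],"grip":1},{"xyz":[5,0.3,0],"delta_rot":[0,0,0],"grip":1},{"xyz":[5,0.3,0],"delta_rot":[0,0,0],"grip":1},{"xyz":[5,0.3,0],"delta_rot":[0,0,0],"grip":1},{"xyz":[5,0.3,0],"delta_rot":[0,0,0],"grip":1},{"xyz":[4.5,0.3,0],"delta_rot":[0,0,0],"grip":1},{"xyz":[2.5,0.2,0],"delta_rot":[0,0,0],"grip":1},{"xyz":[0,0,0],"delta_rot":[0,0,0],"grip":1},{"xyz":[0,0,0],"delta_rot":[0,0,0],"grip":1}])

```text
t: 10.75
tcp_pos: [621.2, 320.9, 130.3]
ee_rot: [0.773, 0.634, 0.004, 0.002]
ft_force: [-0.6, -0.3, -0.9]
finger_gap: 0.538
```

```bash
python3 go.py 629 343 75; python3 - <<'E'
from det import *
w=cam("wrist"); save("i_wrist",w["color"])
E
```

```text
pos [621.2 320.9 130.3] jaw -11.3 gap 47.3 t 10.75 F [-0.6 -0.3 -0.9] q [ 0.46  0.63  1.52 -0.    0.99  0.66] rot left [ 0.009 -0.003  0.   ] rows 2
{"xyz": [1.15, 0.14, 2.77], "delta_rot": [0.005, -0.002, 0.0]}
{"xyz": [1.16, 0.16, 2.77], "delta_rot": [0.005, -0.002, 0.0]}
```

View pics/i_wrist.png

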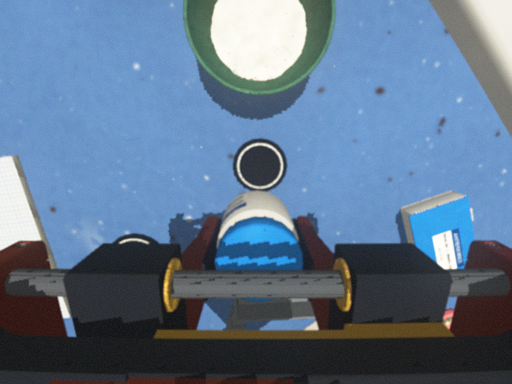

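```bash
python3 - <<'E'
from det import *
w=cam("wrist");H,S,V=masks(w)
print(plane(w,(260,164.5),6), blob(w,V<70,(260,164),6))
E
```

```text
[[629.46511829 344.25539724   6.        ]] {'px': array([259.4, 165.3]), 'area': np.int32(1174), 'rect': array([628.6, 342.9,  40.9,  42.7,  78.5]), 'circ': array([628.7, 343.3,  21.4]), 'cen': array([628.6, 343.4])}
```

servo_tool(targets=[{"xyz":[1.2,0.15,2],"delta_rot":[0.009,-0.002,0],"grip":1},{"xyz":[1.0,0.15,2],"delta_rot":[0,0,0],"grip":1},{"xyz":[0,0,0],"delta_rot":[0,0,0],"grip":1},{"xyz":[0,0,0],"delta_rot":[0,0,0],"grip":1}])

```text
t: 11.35
tcp_pos: [629.3, 338.7, 89.9]
ee_rot: [0.774, 0.633, 0.0, -0.0]
ft_force: [-0.0, -0.7, -0.9]
finger_gap: 0.536
```

```bash
python3 go.py 629 343 35
```

```text
pos [629.3 338.7  89.9] jaw -11.5 gap 47.2 t 11.35 F [-0.  -0.7 -0.9] q [0.48 0.7  1.49 0.   0.95 0.68] rot left [ 0.    -0.001  0.   ] rows 2
{"xyz": [0.21, -0.06, 2.75], "delta_rot": [0.0, -0.0, 0.0]}
{"xyz": [0.21, -0.06, 2.75], "delta_rot": [0.0, -0.0, 0.0]}
```

servo_tool(targets=[{"xyz":[0.3,0,2],"delta_rot":[0,0,0],"grip":1},{"xyz":[0.1,0,2],"delta_rot":[0,0,0],"grip":1},{"xyz":[0,0,0.8],"delta_rot":[0,0,0],"grip":1},{"xyz":[0,0,0],"delta_rot":[0,0,0],"grip":1},{"xyz":[0,0,0],"delta_rot":[0,0,0],"grip":1}])

```text
t: 11.98
tcp_pos: [630.0, 342.2, 38.7]
ee_rot: [0.775, 0.632, 0.0, -0.0]
ft_force: [-0.2, -1.0, -1.7]
finger_gap: 0.536
```

```bash
python3 go.py 628.5 342.3 28.5
```

```text
pos [630.  342.2  38.7] jaw -11.5 gap 47.2 t 11.97 F [-0.2 -1.  -1.7] q [0.48 0.77 1.49 0.   0.88 0.68] rot left [ 0.    -0.001  0.   ] rows 1
{"xyz": [-0.03, -0.15, 1.02], "delta_rot": [0.0, -0.001, 0.0]}
```

servo_tool(targets=[{"xyz":[0,-0.15,0.7],"delta_rot":[0,0,0],"grip":1},{"xyz":[0,0,0.3],"delta_rot":[0,0,0],"grip":1},{"xyz":[0,0,0.1],"delta_rot":[0,0,0],"grip":1},{"xyz":[0,0,0],"delta_rot":[0,0,0],"grip":1}])

```text
t: 12.48
tcp_pos: [629.1, 343.0, 28.2]
ee_rot: [0.775, 0.632, 0.001, 0.0]
ft_force: [-0.5, -0.3, -1.1]
finger_gap: 0.534
```

```bash
python3 go.py 628.5 342.3 27.5
```

```text
pos [629.1 343.   28.2] jaw -11.5 gap 47.0 t 12.47 F [-0.5 -0.3 -1.1] q [0.48 0.78 1.49 0.   0.86 0.68] rot left [ 0.002 -0.002  0.   ] rows 1
{"xyz": [-0.08, -0.05, 0.07], "delta_rot": [0.002, -0.002, 0.0]}
```

servo_tool(targets=[{"xyz":[0,0,0.1],"delta_rot":[0,0,0],"grip":1},{"xyz":[0,0,0],"delta_rot":[0,0,0],"grip":0.4},{"xyz":[0,0,0],"delta_rot":[0,0,0],"grip":0.1},{"xyz":[0,0,0],"delta_rot":[0,0,0],"grip":0},{"xyz":[0,0,-3],"delta_rot":[0,0,0],"grip":0},{"xyz":[0,0,-4.5],"delta_rot":[0,0,0],"grip":0},{"xyz":[0,0,-3],"delta_rot":[0,0,0],"grip":0}])

```text
t: 13.35
tcp_pos: [627.5, 342.1, 132.2]
ee_rot: [0.775, 0.632, -0.001, -0.0]
ft_force: [-0.1, 0.4, 0.2]
finger_gap: 0.997
```

```bash
python3 go.py 680 -9 140 ; python3 - <<'E'
from det import *
w=cam("wrist"); save("j_wrist",w["color"]);H,S,V=masks(w)
print(blob(w,(H>95)&(H<118)&(S>150)&(V>100),proj(w,[629,345,68])[0],68), proj(w,[629,345,68]))
c=cam("top"); H,S,V=masks(c); print(blob(c,(H>95)&(H<115)&(S>150)&(V>120),proj(c,[629,345,68])[0],68))
E
```

```text
pos [627.5 342.1 132.2] jaw -11.5 gap 87.7 t 13.35 F [-0.1  0.4  0.2] q [0.48 0.65 1.47 0.   1.03 0.68] rot left [-0.002  0.001  0.   ] rows 8
{"xyz": [-4.17, 1.52, -0.1], "delta_rot": [-0.0, 0.0, 0.0]}
{"xyz": [-4.17, 1.52, -0.1], "delta_rot": [-0.0, 0.0, 0.0]}
{"xyz": [-4.17, 1.52, -0.1], "delta_rot": [-0.0, 0.0, 0.0]}
{"xyz": [-4.17, 1.52, -0.1], "delta_rot": [-0.0, 0.0, 0.0]}
{"xyz": [-4.17, 1.52, -0.1], "delta_rot": [-0.0, 0.0, 0.0]}
{"xyz": [-4.17, 1.52, -0.1], "delta_rot": [-0.0, 0.0, 0.0]}
{"xyz": [-4.17, 1.52, -0.1], "delta_rot": [-0.0, 0.0, 0.0]}
{"xyz": [-4.17, 1.52, -0.1], "delta_rot": [-0.0, 0.0, 0.0]}
{'px': array([258. , 200.2]), 'area': np.int32(1972), 'rect': array([627.6, 343.2,  45. ,  45.1,  78.4]), 'circ': array([627.3, 343.1,  23.5]), 'cen': array([627.6, 343.4])} [[259.17401619 198.38719018]]
{'px': array([162.4, 162.3]), 'area': np.int32(98), 'rect': array([626.1, 340. ,  37.5,  37.6,  45.8]), 'circ': array([627. , 340.8,  21.4]), 'cen': array([625.9, 339.4])}
```

View pics/j_wrist.png

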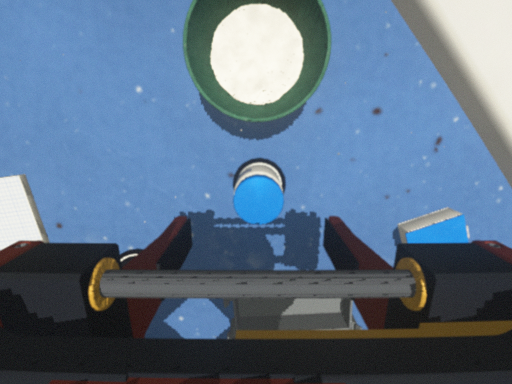

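servo_tool(targets=[{"xyz":[-4.5,1.6,-0.2],"delta_rot":[0,0,0],"grip":0},{"xyz":[-4.5,1.6,-0.2],"delta_rot":[0,0,0],"grip":0},{"xyz":[-4.5,1.6,0],"delta_rot":[0,0,0],"grip":0},{"xyz":[-4.5,1.6,0],"delta_rot":[0,0,0],"grip":0},{"xyz":[-4.5,1.6,0],"delta_rot":[0,0,0],"grip":0},{"xyz":[-4.5,1.6,0],"delta_rot":[0,0,0],"grip":0},{"xyz":[-3,1.2,0],"delta_rot":[0,0,0],"grip":0},{"xyz":[0,0,0],"delta_rot":[0,0,0],"grip":0},{"xyz":[0,0,0],"delta_rot":[0,0,0],"grip":0}])

```text
t: 14.58
tcp_pos: [672.1, 18.8, 127.9]
ee_rot: [0.774, 0.633, -0.002, -0.003]
ft_force: [0.6, -0.2, -0.8]
finger_gap: 1.001
```

```bash
python3 go.py 680 -9 110 ; python3 - <<'E'
from det import *
w=cam("wrist"); save("k_wrist",w["color"]);H,S,V=masks(w)
q=proj(w,[680,-9,88])[0]; print(q, blob(w,(S<55)&(V>190),q,88))
E
```

```text
pos [672.1  18.8 127.9] jaw -11.4 gap 88.1 t 14.57 F [ 0.6 -0.2 -0.8] q [0.01 0.6  1.57 0.   0.97 0.21] rot left [-0.007  0.     0.   ] rows 1
{"xyz": [-2.56, 1.34, 1.78], "delta_rot": [-0.007, 0.0, 0.0]}
[274.44895925 239.82471877] {'px': array([269.3, 236.2]), 'area': np.int32(270), 'rect': array([677.4,  -5.3,   5.3,  52.5,  77.6]), 'circ': array([677.2,  -5.9,  26.3]), 'cen': array([676.4,  -5. ])}
```

View pics/k_wrist.png

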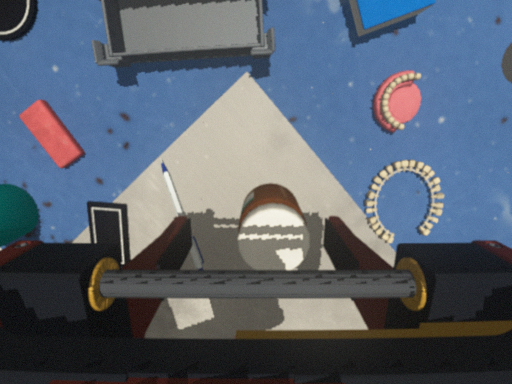

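servo_tool(targets=[{"xyz":[-1.5,0.8,0.5],"delta_rot":[-0.007,0,0],"grip":0},{"xyz":[-1.1,0.5,0.5],"delta_rot":[0,0,0],"grip":0},{"xyz":[0,0,0],"delta_rot":[0,0,0],"grip":0},{"xyz":[0,0,0],"delta_rot":[0,0,0],"grip":0}])

```text
t: 15.12
tcp_pos: [679.8, -8.5, 116.6]
ee_rot: [0.773, 0.635, -0.0, -0.0]
ft_force: [-1.0, -1.0, 0.2]
finger_gap: 1.0
```

```bash
python3 go.py 680 -9 60
```

```text
pos [679.8  -8.5 116.6] jaw -11.2 gap 88.0 t 15.12 F [-1.  -1.   0.2] q [-0.03  0.62  1.56 -0.    0.96  0.17] rot left [-0.  0.  0.] rows 2
{"xyz": [-0.02, 0.02, 2.83], "delta_rot": [-0.0, 0.0, 0.0]}
{"xyz": [-0.02, 0.02, 2.83], "delta_rot": [-0.0, 0.0, 0.0]}
```

Well centred; descend in small steps and check for drift.

servo_tool(targets=[{"xyz":[0,0,1.5],"delta_rot":[0,0,0],"grip":0},{"xyz":[0,0,2],"delta_rot":[0,0,0],"grip":0},{"xyz":[0,0,1],"delta_rot":[0,0,0],"grip":0}])

```text
t: 15.5
tcp_pos: [679.9, -8.0, 69.1]
ee_rot: [0.773, 0.635, 0.0, 0.0]
ft_force: [0.0, 0.4, 0.7]
finger_gap: 1.003
```

```bash
python3 go.py 680 -9 38
```

```text
pos [679.9  -8.   69.1] jaw -11.2 gap 88.3 t 15.5 F [0.  0.4 0.7] q [-0.03  0.69  1.58 -0.    0.88  0.17] rot left [ 0.  0. -0.] rows 1
{"xyz": [-0.1, 0.03, 3.11], "delta_rot": [0.0, 0.0, -0.0]}
```

servo_tool(targets=[{"xyz":[-0.1,0,1.8],"delta_rot":[0,0,0],"grip":0},{"xyz":[0,0,1],"delta_rot":[0,0,0],"grip":0},{"xyz":[0,0,0.2],"delta_rot":[0,0,0],"grip":0},{"xyz":[0,0,0],"delta_rot":[0,0,0],"grip":0.5},{"xyz":[0,0,0],"delta_rot":[0,0,0],"grip":1},{"xyz":[0,0,0],"delta_rot":[0,0,0],"grip":1},{"xyz":[0,0,0],"delta_rot":[0,0,0],"grip":1}])

```text
t: 16.38
tcp_pos: [679.5, -8.9, 36.2]
ee_rot: [0.773, 0.635, -0.0, -0.0]
ft_force: [-0.0, -0.5, -0.3]
finger_gap: 0.716
```

```bash
python3 go.py 459 257 140
```

```text
pos [679.5  -8.9  36.2] jaw -11.2 gap 63.0 t 16.38 F [-0.  -0.5 -0.3] q [-0.03  0.73  1.59 -0.    0.83  0.16] rot left [-0.  0.  0.] rows 8
{"xyz": [2.73, -3.35, -1.3], "delta_rot": [-0.0, 0.0, 0.0]}
{"xyz": [2.73, -3.35, -1.3], "delta_rot": [-0.0, 0.0, 0.0]}
{"xyz": [2.73, -3.35, -1.3], "delta_rot": [-0.0, 0.0, 0.0]}
{"xyz": [2.73, -3.35, -1.3], "delta_rot": [-0.0, 0.0, 0.0]}
{"xyz": [2.73, -3.35, -1.3], "delta_rot": [-0.0, 0.0, 0.0]}
{"xyz": [2.73, -3.35, -1.3], "delta_rot": [-0.0, 0.0, 0.0]}
{"xyz": [2.73, -3.35, -1.3], "delta_rot": [-0.0, 0.0, 0.0]}
{"xyz": [2.73, -3.35, -1.3], "delta_rot": [-0.0, 0.0, 0.0]}
```

servo_tool(targets=[{"xyz":[0,0,-3],"delta_rot":[0,0,0],"grip":1},{"xyz":[0,0,-4],"delta_rot":[0,0,0],"grip":1},{"xyz":[3,-3.6,-1.5],"delta_rot":[0,0,0],"grip":1},{"xyz":[3,-3.7,0],"delta_rot":[0,0,0],"grip":1},{"xyz":[3,-3.7,0],"delta_rot":[0,0,0],"grip":1},{"xyz":[3,-3.7,0],"delta_rot":[0,0,0],"grip":1},{"xyz":[3,-3.7,0],"delta_rot":[0,0,0],"grip":1},{"xyz":[3,-3.7,0],"delta_rot":[0,0,0],"grip":1},{"xyz":[0,0,0],"delta_rot":[0,0,0],"grip":1}])

```text
t: 17.5
tcp_pos: [493.0, 216.3, 125.2]
ee_rot: [0.773, 0.634, 0.002, 0.0]
ft_force: [0.2, 0.6, -1.4]
finger_gap: 0.719
```

```bash
python3 go.py 459 257 80
```

```text
pos [493.  216.3 125.2] jaw -11.3 gap 63.3 t 17.5 F [ 0.2  0.6 -1.4] q [0.39 0.43 1.89 0.   0.81 0.59] rot left [ 0.003 -0.002  0.   ] rows 2
{"xyz": [1.66, -2.07, 2.26], "delta_rot": [0.001, -0.001, 0.0]}
{"xyz": [1.66, -2.07, 2.26], "delta_rot": [0.001, -0.001, 0.0]}
```

servo_tool(targets=[{"xyz":[1.8,-2.2,1],"delta_rot":[0.003,-0.002,0],"grip":1},{"xyz":[1.4,-1.8,1],"delta_rot":[0,0,0],"grip":1},{"xyz":[0,0,0.5],"delta_rot":[0,0,0],"grip":1},{"xyz":[0,0,0],"delta_rot":[0,0,0],"grip":1}])

```text
t: 18.0
tcp_pos: [462.6, 255.4, 100.8]
ee_rot: [0.773, 0.634, 0.002, 0.001]
ft_force: [-0.6, -0.6, -1.9]
finger_gap: 0.717
```

```bash
python3 go.py 459 257 60;  python3 - <<'E'
from det import *
w=cam("wrist"); save("l_wrist",w["color"])
c=cam("side"); crop("l_side",c["color"],220,140,400,300,3.5)
E
```

```text
pos [462.6 255.4 100.8] jaw -11.3 gap 63.1 t 18.0 F [-0.6 -0.6 -1.9] q [ 0.48  0.46  1.92 -0.    0.75  0.68] rot left [ 0.003 -0.001  0.   ] rows 1
{"xyz": [0.08, -0.4, 4.08], "delta_rot": [0.003, -0.001, 0.0]}
```

View pics/l_side.png

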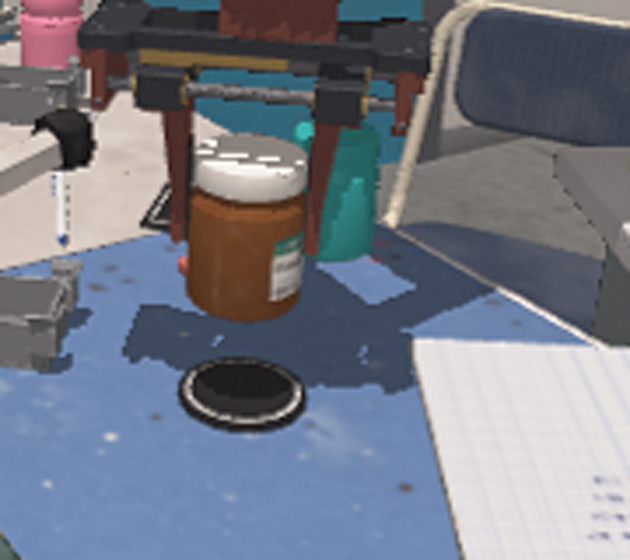

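```bash
python3 - <<'E'
from det import *
c=cam("side"); H,S,V=masks(c); print(blob(c,V<70,(289,252),6), plane(c,(289.4,252.3),6))
E
```

```text
{'px': array([288.9, 249.9]), 'area': np.int32(396), 'rect': array([459.4, 255.1,  65.4,  60.4,   1.4]), 'circ': array([460.5, 252.7,  33.9]), 'cen': array([460.7, 255.8])} [[460.35117419 264.86251399   6.        ]]
```

servo_tool(targets=[{"xyz":[0.1,-0.3,2],"delta_rot":[0.003,0,0],"grip":1},{"xyz":[0,0,2],"delta_rot":[0,0,0],"grip":1},{"xyz":[0,0,0.6],"delta_rot":[0,0,0],"grip":1},{"xyz":[0,0,0],"delta_rot":[0,0,0],"grip":1}])

```text
t: 18.65
tcp_pos: [463.4, 256.1, 56.0]
ee_rot: [0.775, 0.632, 0.003, 0.0]
ft_force: [-0.5, -0.4, -1.7]
finger_gap: 0.718
```

```bash
python3 go.py 459 257.3 43.5
```

```text
pos [463.4 256.1  56. ] jaw -11.6 gap 63.2 t 18.65 F [-0.5 -0.4 -1.7] q [0.48 0.54 1.94 0.   0.66 0.68] rot left [ 0.004 -0.004  0.   ] rows 1
{"xyz": [0.02, -0.46, 1.25], "delta_rot": [0.004, -0.004, 0.0]}
```

servo_tool(targets=[{"xyz":[0,-0.5,0.5],"delta_rot":[0.004,-0.003,0],"grip":1},{"xyz":[0,-0.1,0.4],"delta_rot":[0,0,0],"grip":1},{"xyz":[0,0,0.2],"delta_rot":[0,0,0],"grip":1},{"xyz":[0,0,0],"delta_rot":[0,0,0],"grip":1}])

```text
t: 19.15
tcp_pos: [458.1, 257.8, 45.8]
ee_rot: [0.775, 0.632, 0.002, -0.0]
ft_force: [1.2, 0.2, -1.6]
finger_gap: 0.716
```

```bash
python3 go.py 459 257.3 42.5
```

```text
pos [458.1 257.8  45.8] jaw -11.6 gap 63.0 t 19.15 F [ 1.2  0.2 -1.6] q [0.49 0.56 1.95 0.   0.64 0.69] rot left [ 0.002 -0.003  0.   ] rows 1
{"xyz": [-0.04, 0.1, 0.33], "delta_rot": [0.002, -0.003, 0.0]}
```

servo_tool(targets=[{"xyz":[0,0.1,0.3],"delta_rot":[0,0,0],"grip":1},{"xyz":[0,0,0.1],"delta_rot":[0,0,0],"grip":1},{"xyz":[0,0,0],"delta_rot":[0,0,0],"grip":1}])

```text
t: 19.52
tcp_pos: [459.4, 257.8, 41.9]
ee_rot: [0.775, 0.632, 0.002, -0.0]
ft_force: [-0.1, 0.4, 0.2]
finger_gap: 0.719
```

Contact (the held weight is gone from the force reading). Release and rise.

servo_tool(targets=[{"xyz":[0,0,0],"delta_rot":[0,0,0],"grip":0.2},{"xyz":[0,0,0],"delta_rot":[0,0,0],"grip":0},{"xyz":[0,0,0],"delta_rot":[0,0,0],"grip":0},{"xyz":[0,0,-2.5],"delta_rot":[0,0,0],"grip":0},{"xyz":[0,0,-4],"delta_rot":[0,0,0],"grip":0},{"xyz":[0,0,-3.5],"delta_rot":[0,0,0],"grip":0},{"xyz":[0,0,0],"delta_rot":[0,0,0],"grip":0}])

```text
t: 20.4
tcp_pos: [459.4, 257.6, 144.5]
ee_rot: [0.775, 0.632, 0.002, -0.0]
ft_force: [-0.5, 0.7, -0.0]
finger_gap: 0.996
```

```bash
python3 go.py 464 120 100 111.7;  python3 - <<'E'
from det import *
w=cam("wrist"); save("m_wrist",w["color"])
c=cam("side"); crop("m_side",c["color"],220,140,400,300,3.5)
print(proj(w,[[459,257.3,94],[464,120,11]]))
E
```

```text
pos [459.4 257.6 144.5] jaw -11.6 gap 87.6 t 20.4 F [-0.5  0.7 -0. ] q [0.49 0.39 1.91 0.   0.84 0.69] rot left [ 0.    -0.004  0.99 ] rows 7
{"xyz": [-1.91, 0.46, 0.63], "delta_rot": [0.0, -0.001, 0.141]}
{"xyz": [-1.83, 0.72, 0.63], "delta_rot": [0.0, -0.001, 0.141]}
{"xyz": [-1.71, 0.97, 0.63], "delta_rot": [0.0, -0.001, 0.141]}
{"xyz": [-1.55, 1.2, 0.63], "delta_rot": [0.0, -0.001, 0.141]}
{"xyz": [-1.37, 1.41, 0.63], "delta_rot": [0.0, -0.001, 0.141]}
{"xyz": [-1.16, 1.59, 0.63], "delta_rot": [0.0, -0.001, 0.141]}
{"xyz": [-0.92, 1.74, 0.63], "delta_rot": [0.0, -0.001, 0.141]}
[[257.68658525 207.19306086]
 [282.58459655 285.81422273]]
```

View pics/m_wrist.png

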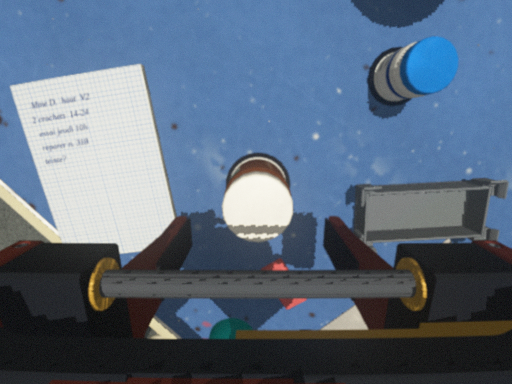

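View pics/m_side.png

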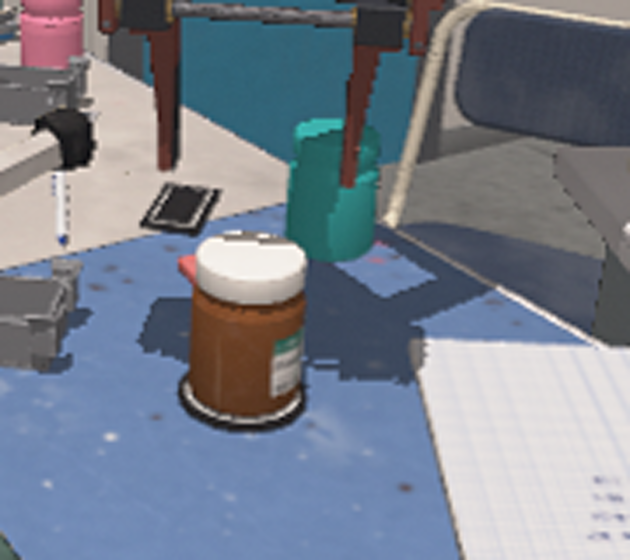

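servo_tool(targets=[{"xyz":[-2,0.5,0],"delta_rot":[0,-0.004,0.14],"grip":0},{"xyz":[-2,0.8,0],"delta_rot":[0,0,0.15],"grip":0},{"xyz":[-1.9,1,0],"delta_rot":[0,0,0.15],"grip":0},{"xyz":[-1.7,1.3,0],"delta_rot":[0,0,0.15],"grip":0},{"xyz":[-1.5,1.5,0],"delta_rot":[0,0,0.15],"grip":0},{"xyz":[-1.2,1.7,0.5],"delta_rot":[0,0,0.13],"grip":0},{"xyz":[-0.3,0.8,0.5],"delta_rot":[0,0,0.1],"grip":0},{"xyz":[0,0,0],"delta_rot":[0,0,0],"grip":0},{"xyz":[0,0,0],"delta_rot":[0,0,0],"grip":0}])

```text
t: 21.62
tcp_pos: [450.7, 114.8, 119.8]
ee_rot: [0.983, 0.184, -0.013, 0.003]
ft_force: [-0.3, 0.5, -0.7]
finger_gap: 0.998
```

```bash
python3 go.py 464 120.5 100 111.7;  python3 - <<'E'
from det import *
w=cam("wrist"); save("n_wrist",w["color"]);H,S,V=masks(w)
print(blob(w,((H<8)|(H>172))&(S>100)&(V>110),proj(w,[464,120,11])[0],11))
print(blob(w,(V<70),proj(w,[485.5,-2,6])[0],6),proj(w,[485.5,-2,6]))
E
```

```text
pos [450.7 114.8 119.8] jaw -68.7 gap 87.8 t 21.62 F [-0.3  0.5 -0.7] q [ 0.23  0.37  2.03 -0.01  0.77  1.43] rot left [ 0.001  0.026 -0.008] rows 1
{"xyz": [1.5, -0.06, 1.94], "delta_rot": [0.001, 0.026, -0.008]}
{'px': array([258.3, 171.2]), 'area': np.int32(1891), 'rect': array([466.2, 119.5,  31.5,  67. ,  20.2]), 'circ': array([465.6, 119.5,  35.6]), 'cen': array([466.5, 119.6])}
{'px': array([369.9, 195. ]), 'area': np.int32(1395), 'rect': array([484.7,  -5.3,  63.4,  28.2,  74.3]), 'circ': array([484.5,  -5.2,  34.3]), 'cen': array([485. ,  -4.5])} [[368.24484593 193.98182387]]
```

View pics/n_wrist.png

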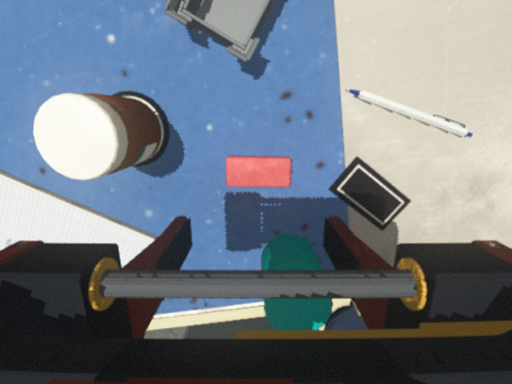

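servo_tool(targets=[{"xyz":[0.9,-0.1,0.5],"delta_rot":[0,0.026,0],"grip":0},{"xyz":[0.7,0,1.5],"delta_rot":[0,0,0],"grip":0},{"xyz":[0,0,1],"delta_rot":[0,0,0],"grip":0},{"xyz":[0,0,0],"delta_rot":[0,0,0],"grip":0}])

```text
t: 22.18
tcp_pos: [466.1, 123.1, 87.2]
ee_rot: [0.983, 0.186, 0.001, 0.0]
ft_force: [-0.3, -0.8, -0.7]
finger_gap: 1.002
```

```bash
python3 go.py 465.5 120 30 111
```

```text
pos [466.1 123.1  87.2] jaw -68.5 gap 88.2 t 22.18 F [-0.3 -0.8 -0.7] q [ 0.23  0.44  2.03 -0.    0.68  1.43] rot left [ 0.001 -0.001  0.008] rows 2
{"xyz": [-0.09, 0.13, 2.86], "delta_rot": [0.0, -0.001, 0.004]}
{"xyz": [-0.09, 0.13, 2.86], "delta_rot": [0.0, -0.001, 0.004]}
```

servo_tool(targets=[{"xyz":[-0.2,0.3,1.5],"delta_rot":[0,0,0],"grip":0},{"xyz":[0,0,2],"delta_rot":[0,0,0],"grip":0},{"xyz":[0,0,1.5],"delta_rot":[0,0,0],"grip":0},{"xyz":[0,0,0.7],"delta_rot":[0,0,0],"grip":0},{"xyz":[0,0,0],"delta_rot":[0,0,0],"grip":0}])

```text
t: 22.8
tcp_pos: [465.0, 118.7, 26.5]
ee_rot: [0.983, 0.186, 0.0, 0.0]
ft_force: [-0.4, 0.6, 0.2]
finger_gap: 1.0
```

```bash
python3 go.py 465.5 120 3 111
```

```text
pos [465.  118.7  26.5] jaw -68.5 gap 88.0 t 22.8 F [-0.4  0.6  0.2] q [ 0.23  0.55  2.05 -0.    0.54  1.42] rot left [ 0.001 -0.001  0.008] rows 1
{"xyz": [0.09, -0.1, 2.35], "delta_rot": [0.001, -0.001, 0.008]}
```

servo_tool(targets=[{"xyz":[0.1,-0.1,1.2],"delta_rot":[0,0,0.008],"grip":0},{"xyz":[0,0,0.8],"delta_rot":[0,0,0],"grip":0},{"xyz":[0,0,0.2],"delta_rot":[0,0,0],"grip":0},{"xyz":[0,0,0],"delta_rot":[0,0,0],"grip":0}])

```text
t: 23.3
tcp_pos: [466.4, 120.3, 3.7]
ee_rot: [0.983, 0.182, 0.001, 0.0]
ft_force: [-0.0, -0.1, -0.3]
finger_gap: 1.003
```

```bash
python3 go.py 465.5 120 3 111
```

```text
pos [466.4 120.3   3.7] jaw -69.0 gap 88.2 t 23.3 F [-0.  -0.1 -0.3] q [ 0.23  0.6   2.05 -0.    0.49  1.43] rot left [ 0.001 -0.002 -0.001] rows 1
{"xyz": [-0.09, -0.0, 0.07], "delta_rot": [0.001, -0.002, -0.001]}
```

servo_tool(targets=[{"xyz":[0,0,0.1],"delta_rot":[0,0,0],"grip":0.3},{"xyz":[0,0,0],"delta_rot":[0,0,0],"grip":1},{"xyz":[0,0,0],"delta_rot":[0,0,0],"grip":1},{"xyz":[0,0,0],"delta_rot":[0,0,0],"grip":1},{"xyz":[0,0,0],"delta_rot":[0,0,0],"grip":1}])

```text
t: 23.92
tcp_pos: [466.8, 120.4, 3.3]
ee_rot: [0.983, 0.182, 0.002, 0.0]
ft_force: [0.1, -0.9, -0.6]
finger_gap: 0.769
```

```bash
python3 go.py 485 -3 80 74.3
```

```text
pos [466.8 120.4   3.3] jaw -69.0 gap 67.7 t 23.93 F [ 0.1 -0.9 -0.6] q [ 0.23  0.6   2.05 -0.    0.49  1.43] rot left [ 0.    -0.004  0.64 ] rows 5
{"xyz": [-0.54, 2.44, -1.53], "delta_rot": [0.0, -0.001, 0.128]}
{"xyz": [-0.22, 2.49, -1.53], "delta_rot": [0.0, -0.001, 0.128]}
{"xyz": [0.09, 2.49, -1.53], "delta_rot": [0.0, -0.001, 0.128]}
{"xyz": [0.41, 2.46, -1.53], "delta_rot": [0.0, -0.001, 0.128]}
{"xyz": [0.72, 2.39, -1.53], "delta_rot": [0.0, -0.001, 0.128]}
```

servo_tool(targets=[{"xyz":[0,0,-2],"delta_rot":[0,0,0],"grip":1},{"xyz":[0,0,-3.5],"delta_rot":[0,0,0],"grip":1},{"xyz":[-0.4,2.4,-1],"delta_rot":[0,0,0.13],"grip":1},{"xyz":[-0.2,2.5,0],"delta_rot":[0,0,0.13],"grip":1},{"xyz":[0.1,2.5,0],"delta_rot":[0,0,0.13],"grip":1},{"xyz":[0.4,2.5,0],"delta_rot":[0,0,0.13],"grip":1},{"xyz":[0.7,2,0],"delta_rot":[0,0,0.1],"grip":1},{"xyz":[0,0,0],"delta_rot":[0,0,0],"grip":1},{"xyz":[0,0,0],"delta_rot":[0,0,0],"grip":1}])

```text
t: 25.05
tcp_pos: [485.8, -1.9, 70.8]
ee_rot: [0.991, -0.135, 0.002, -0.0]
ft_force: [-0.2, -0.0, 0.2]
finger_gap: 0.77
```

```bash
python3 go.py 485 -3 40 74.3;  python3 - <<'E'
from det import *
w=cam("wrist"); save("o_wrist",w["color"])
print(proj(w,[485.5,-2,6]))
E
```

```text
pos [485.8  -1.9  70.8] jaw -105.5 gap 67.7 t 25.05 F [-0.2 -0.   0.2] q [-0.03  0.47  2.03  0.    0.64  1.81] rot left [-0.001 -0.004  0.003] rows 1
{"xyz": [-0.06, 0.13, 3.08], "delta_rot": [-0.001, -0.004, 0.003]}
[[256.84679057 202.12904707]]
```

View pics/o_wrist.png

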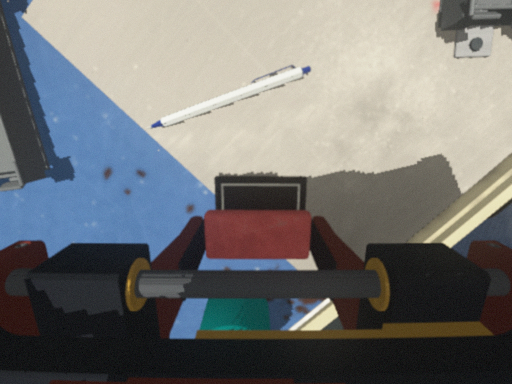

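servo_tool(targets=[{"xyz":[0.1,0.15,1.5],"delta_rot":[0,-0.003,0],"grip":1},{"xyz":[0,0,2],"delta_rot":[0,0,0],"grip":1},{"xyz":[0,0,1],"delta_rot":[0,0,0],"grip":1},{"xyz":[0,0,0],"delta_rot":[0,0,0],"grip":1}])

```text
t: 25.6
tcp_pos: [485.9, -1.6, 22.6]
ee_rot: [0.991, -0.132, 0.0, -0.0]
ft_force: [0.2, 0.1, -0.9]
finger_gap: 0.773
```

```bash
python3 go.py 486.5 -3.5 10.5 74.3;  python3 - <<'E'
from det import *
w=cam("wrist"); crop("p_wrist",w["color"],160,130,360,290,3.5)
E
```

```text
pos [485.9  -1.6  22.6] jaw -105.2 gap 68.0 t 25.6 F [ 0.2  0.1 -0.9] q [-0.03  0.57  2.03  0.    0.54  1.81] rot left [-0.001  0.     0.009] rows 1
{"xyz": [0.11, 0.17, 1.21], "delta_rot": [-0.001, 0.0, 0.009]}
```

View pics/p_wrist.png

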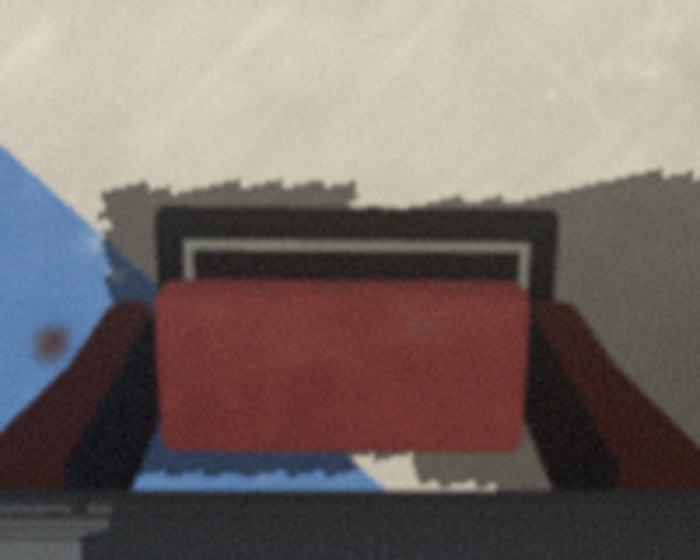

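servo_tool(targets=[{"xyz":[0.1,0.25,0.6],"delta_rot":[0,0,0.009],"grip":1},{"xyz":[0,0,0.5],"delta_rot":[0,0,0],"grip":1},{"xyz":[0,0,0.1],"delta_rot":[0,0,0],"grip":1},{"xyz":[0,0,0],"delta_rot":[0,0,0],"grip":1}])

```text
t: 26.15
tcp_pos: [487.3, -4.5, 11.1]
ee_rot: [0.991, -0.137, 0.001, -0.001]
ft_force: [-0.1, 0.3, -0.3]
finger_gap: 0.768
```

```bash
python3 go.py 486.5 -3.8 9.5 74.3;  python3 - <<'E'
from det import *
w=cam("wrist"); crop("q_wrist",w["color"],160,130,360,290,3.5)
E
```

```text
pos [487.3  -4.5  11.1] jaw -105.7 gap 67.6 t 26.15 F [-0.1  0.3 -0.3] q [-0.03  0.59  2.03  0.    0.52  1.81] rot left [-0.002 -0.002 -0.   ] rows 1
{"xyz": [-0.1, -0.04, 0.16], "delta_rot": [-0.002, -0.002, -0.0]}
```

View pics/q_wrist.png

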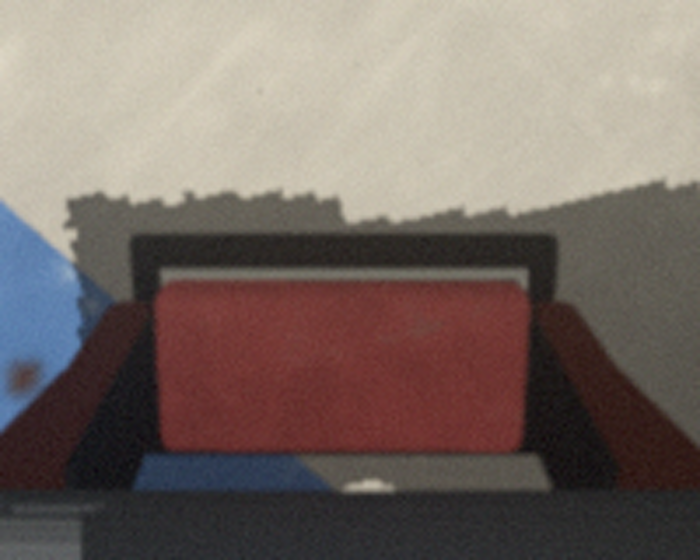

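servo_tool(targets=[{"xyz":[0,0,0.15],"delta_rot":[0,0,0],"grip":1},{"xyz":[0,0,0],"delta_rot":[0,0,0],"grip":1},{"xyz":[0,0,0],"delta_rot":[0,0,0],"grip":0.1},{"xyz":[0,0,0],"delta_rot":[0,0,0],"grip":0},{"xyz":[0,0,0],"delta_rot":[0,0,0],"grip":0},{"xyz":[0,0,-2],"delta_rot":[0,0,0],"grip":0},{"xyz":[0,0,-4],"delta_rot":[0,0,0],"grip":0},{"xyz":[0,0,-5],"delta_rot":[0,0,0],"grip":0}])

```text
t: 27.2
tcp_pos: [484.6, -4.5, 119.3]
ee_rot: [0.991, -0.137, -0.002, -0.0]
ft_force: [0.1, -0.3, 0.9]
finger_gap: 0.993
```

```bash
python3 go.py 637 193 130 82.1;  python3 - <<'E'
from det import *
w=cam("wrist"); save("r_wrist",w["color"]);H,S,V=masks(w)
print(blob(w,((H<8)|(H>172))&(S>100)&(V>90),proj(w,[485,-3,17])[0],17))
E
```

```text
pos [484.6  -4.5 119.3] jaw -105.7 gap 87.4 t 27.2 F [ 0.1 -0.3  0.9] q [-0.03  0.38  2.    0.    0.76  1.81] rot left [-0.     0.005 -0.136] rows 5
{"xyz": [1.86, -4.63, -0.22], "delta_rot": [-0.0, 0.001, -0.027]}
{"xyz": [1.99, -4.57, -0.22], "delta_rot": [-0.0, 0.001, -0.027]}
{"xyz": [2.11, -4.52, -0.22], "delta_rot": [-0.0, 0.001, -0.027]}
{"xyz": [2.24, -4.46, -0.22], "delta_rot": [-0.0, 0.001, -0.027]}
{"xyz": [2.36, -4.4, -0.22], "delta_rot": [-0.0, 0.001, -0.027]}
{'px': array([255.9, 187.9]), 'area': np.int32(1928), 'rect': array([487.1,  -4.6,  68. ,  32. ,  74.3]), 'circ': array([486.4,  -4.3,  36. ]), 'cen': array([487.4,  -4.4])}
```

View pics/r_wrist.png

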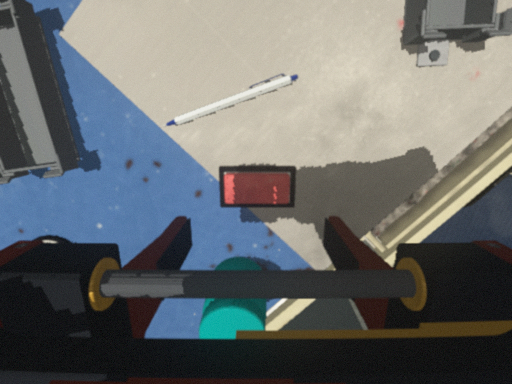

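servo_tool(targets=[{"xyz":[1.9,-4.8,0],"delta_rot":[0,0.005,-0.03],"grip":0},{"xyz":[2,-4.8,0],"delta_rot":[0,0,-0.03],"grip":0},{"xyz":[2.1,-4.7,0],"delta_rot":[0,0,-0.03],"grip":0},{"xyz":[2.2,-4.6,0],"delta_rot":[0,0,-0.03],"grip":0},{"xyz":[1.5,-2.8,0],"delta_rot":[0,0,-0.02],"grip":0},{"xyz":[0,0,0],"delta_rot":[0,0,0],"grip":0},{"xyz":[0,0,0],"delta_rot":[0,0,0],"grip":0}])

```text
t: 28.12
tcp_pos: [634.5, 191.3, 128.3]
ee_rot: [0.998, -0.066, 0.007, -0.0]
ft_force: [-0.3, 0.0, -0.2]
finger_gap: 1.001
```

```bash
python3 go.py 637 193 130 82.1;  python3 - <<'E'
from det import *
w=cam("wrist"); save("s_wrist",w["color"])
E
```

```text
pos [634.5 191.3 128.3] jaw -97.6 gap 88.1 t 28.12 F [-0.3  0.  -0.2] q [ 0.28  0.58  1.61 -0.01  0.94  1.98] rot left [-0.001 -0.014  0.006] rows 1
{"xyz": [0.23, -0.2, -0.16], "delta_rot": [-0.001, -0.014, 0.006]}
```

View pics/s_wrist.png

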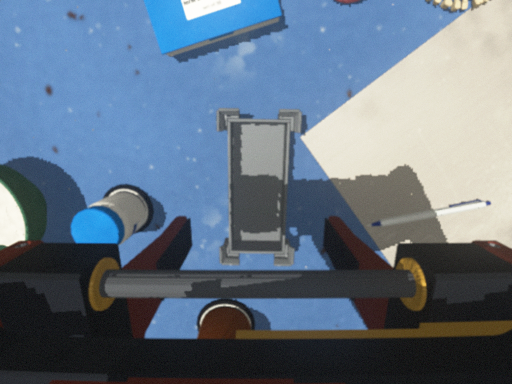

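```bash
python3 - <<'E'
from det import *
w=cam("wrist");P=cloud(w);H,S,V=masks(w)
for lo,hi in ((18,50),(26,50)):
    m=(P[...,2]>lo)&(P[...,2]<hi)&(np.hypot(P[...,0]-637,P[...,1]-193)<100); X=P[m]
    print(len(X),cv2.minAreaRect(X[:,:2].astype(np.float32)),np.percentile(X[:,2],[5,50,95]))
print(proj(w,[637.2,192.9,32]))
# lug outer corners from mask of tray vs blue
g=(S<70)&(V<200); n,l,st,ce=cv2.connectedComponentsWithStats(g.astype(np.uint8)); 
i=l[140,260]; i=i if i else l[122,260]; print(st[i])
crop("t_wrist",w["color"],200,95,330,280,3.2)
E
```

```text
3162 ((638.3422241210938, 190.03384399414062), (78.22897338867188, 157.39878845214844), 81.4546127319336) [21.45263419 33.08880448 43.13803836]
2786 ((638.3422241210938, 190.03384399414062), (78.22897338867188, 157.39878845214844), 81.4546127319336) [29.22465891 33.38076877 43.21088625]
[[254.81094467 191.39465506]]
[ 216  108   86  158 9494]
```

View pics/t_wrist.png

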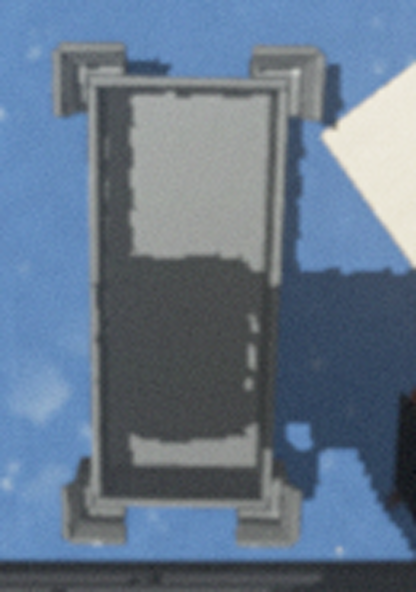

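servo_tool(targets=[{"xyz":[0.3,0,0.5],"delta_rot":[0,-0.014,0.01],"grip":0},{"xyz":[0,0,2],"delta_rot":[0,0,0],"grip":0},{"xyz":[0,0,2.5],"delta_rot":[0,0,0],"grip":0},{"xyz":[0,0,1],"delta_rot":[0,0,0],"grip":0},{"xyz":[0,0,0],"delta_rot":[0,0,0],"grip":0}])

```text
t: 28.85
tcp_pos: [636.2, 187.4, 64.1]
ee_rot: [0.997, -0.074, -0.001, -0.0]
ft_force: [-0.1, 0.3, -0.5]
finger_gap: 1.002
```

```bash
python3 go.py 638 191 9 81.7
```

```text
pos [636.2 187.4  64.1] jaw -98.4 gap 88.2 t 28.85 F [-0.1  0.3 -0.5] q [0.27 0.67 1.62 0.   0.85 1.98] rot left [-0.001  0.003 -0.002] rows 2
{"xyz": [0.07, -0.19, 2.76], "delta_rot": [-0.0, 0.001, -0.001]}
{"xyz": [0.07, -0.19, 2.76], "delta_rot": [-0.0, 0.001, -0.001]}
```

servo_tool(targets=[{"xyz":[0.15,-0.4,0.5],"delta_rot":[0,0.003,0],"grip":0},{"xyz":[0,0,1],"delta_rot":[0,0,0],"grip":0},{"xyz":[0,0,0],"delta_rot":[0,0,0],"grip":0}])

```text
t: 29.22
tcp_pos: [639.2, 191.7, 49.2]
ee_rot: [0.997, -0.074, 0.001, -0.001]
ft_force: [0.0, 1.0, 0.5]
finger_gap: 1.003
```

```bash
python3 go.py 638 191 9 81.7
```

```text
pos [639.2 191.7  49.2] jaw -98.4 gap 88.3 t 29.23 F [0.  1.  0.5] q [0.27 0.7  1.62 0.   0.83 1.99] rot left [-0.001 -0.002 -0.002] rows 1
{"xyz": [-0.11, 0.09, 4.02], "delta_rot": [-0.001, -0.002, -0.002]}
```

servo_tool(targets=[{"xyz":[-0.1,0.1,1.2],"delta_rot":[0,0,0],"grip":0},{"xyz":[0,0,1.5],"delta_rot":[0,0,0],"grip":0},{"xyz":[0,0,0.9],"delta_rot":[0,0,0],"grip":0},{"xyz":[0,0,0.3],"delta_rot":[0,0,0],"grip":0},{"xyz":[0,0,0],"delta_rot":[0,0,0],"grip":0}])

```text
t: 29.85
tcp_pos: [637.9, 190.8, 7.3]
ee_rot: [0.997, -0.073, 0.001, -0.001]
ft_force: [-0.4, -0.2, -0.2]
finger_gap: 1.001
```

```bash
python3 go.py 638 191 9 81.7; python3 - <<'E'
from det import *
c=cam("top"); crop("u_top",c["color"],160,110,280,220,5)
E
```

```text
pos [637.9 190.8   7.3] jaw -98.4 gap 88.1 t 29.85 F [-0.4 -0.2 -0.2] q [0.27 0.76 1.62 0.   0.76 1.99] rot left [-0.001 -0.002 -0.002] rows 1
{"xyz": [0.0, -0.02, -0.17], "delta_rot": [-0.001, -0.002, -0.002]}
```

View pics/u_top.png

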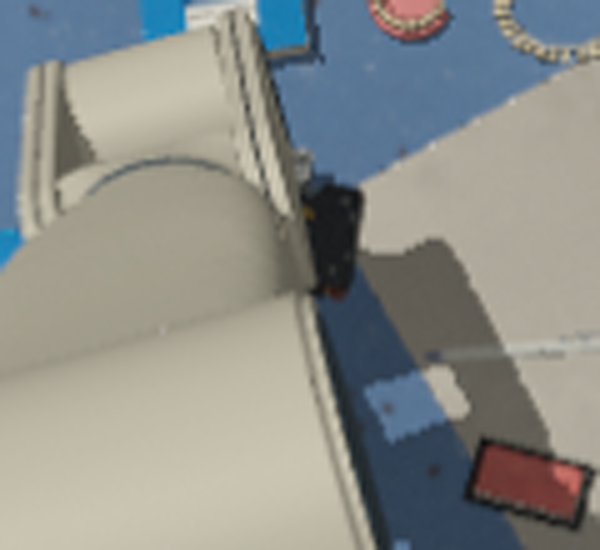

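servo_tool(targets=[{"xyz":[0,0,-0.1],"delta_rot":[0,0,0],"grip":0.4},{"xyz":[0,0,0],"delta_rot":[0,0,0],"grip":1},{"xyz":[0,0,0],"delta_rot":[0,0,0],"grip":1},{"xyz":[0,0,0],"delta_rot":[0,0,0],"grip":1},{"xyz":[0,0,0],"delta_rot":[0,0,0],"grip":1}])

```text
t: 30.52
tcp_pos: [638.7, 191.0, 9.7]
ee_rot: [0.997, -0.073, 0.002, -0.001]
ft_force: [0.6, -0.1, -0.9]
finger_gap: 0.682
```

```bash
python3 go.py 647 -220 140 78.6;  python3 - <<'E'
from det import *
w=cam("wrist"); save("v_wrist",w["color"])
E
```

```text
pos [638.7 191.    9.7] jaw -98.4 gap 60.0 t 30.52 F [ 0.6 -0.1 -0.9] q [0.27 0.75 1.62 0.   0.76 1.99] rot left [-0.002 -0.004  0.052] rows 9
{"xyz": [0.77, 4.5, -1.45], "delta_rot": [-0.0, -0.0, 0.006]}
{"xyz": [0.79, 4.5, -1.45], "delta_rot": [-0.0, -0.0, 0.006]}
{"xyz": [0.82, 4.49, -1.45], "delta_rot": [-0.0, -0.0, 0.006]}
{"xyz": [0.84, 4.49, -1.45], "delta_rot": [-0.0, -0.0, 0.006]}
{"xyz": [0.87, 4.48, -1.45], "delta_rot": [-0.0, -0.0, 0.006]}
{"xyz": [0.89, 4.48, -1.45], "delta_rot": [-0.0, -0.0, 0.006]}
{"xyz": [0.92, 4.47, -1.45], "delta_rot": [-0.0, -0.0, 0.006]}
{"xyz": [0.94, 4.47, -1.45], "delta_rot": [-0.0, -0.0, 0.006]}
{"xyz": [0.97, 4.46, -1.45], "delta_rot": [-0.0, -0.0, 0.006]}
```

View pics/v_wrist.png

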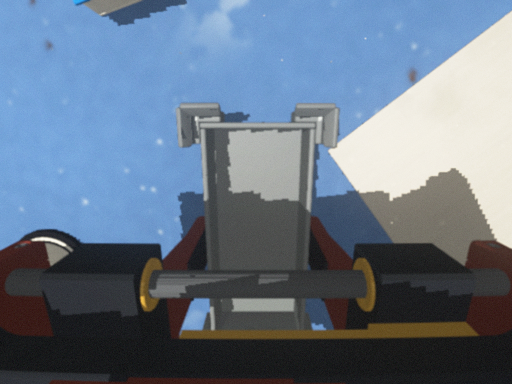

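```bash
python3 - <<'E'
from det import *
w=cam("wrist");o=env.get_obs();T=R.from_quat(o["ee_rot"])
P=cloud(w)
col=w["color"][110:135,258].astype(int).sum(1); print(col)
print([T.inv().apply(plane(w,(258,v),32)[0]-o["tcp_pos"]).round(1).tolist() for v in (121,122,123,124,125)])
# lug outer edges at z=42
print([T.inv().apply(plane(w,p,42)[0]-o["tcp_pos"]).round(1).tolist() for p in ((200,103.5),(316,103.5),(178,120),(339,120))])
E
```

```text
[480 478 476 475 471 488 486 475 468 484 473 456 437 480 514 522 476 421
 315 286 308 404 525 556 549]
[[70.0, 1.0, -22.1], [69.5, 1.0, -22.1], [69.0, 1.0, -22.1], [68.5, 1.0, -22.1], [68.0, 1.0, -22.1]]
[[78.0, -26.5, -32.0], [78.0, 28.3, -32.1], [70.5, -37.5, -32.0], [70.5, 39.8, -32.1]]
```

servo_tool(targets=[{"xyz":[0,0,-3],"delta_rot":[0,0,0],"grip":1},{"xyz":[0,0,-4],"delta_rot":[0,0,0],"grip":1},{"xyz":[0,0,-3],"delta_rot":[0,0,0],"grip":1},{"xyz":[0,0,0],"delta_rot":[0,0,0],"grip":1}])

```text
t: 31.12
tcp_pos: [637.4, 190.6, 110.8]
ee_rot: [0.997, -0.074, 0.001, -0.0]
ft_force: [-0.7, 0.2, -1.4]
finger_gap: 0.687
```

```bash
python3 go.py 647 -220 140 78.6
```

```text
pos [637.4 190.6 110.8] jaw -98.4 gap 60.5 t 31.12 F [-0.7  0.2 -1.4] q [0.27 0.61 1.6  0.   0.93 1.99] rot left [-0.001 -0.001  0.052] rows 9
{"xyz": [0.77, 4.5, -0.33], "delta_rot": [-0.0, -0.0, 0.006]}
{"xyz": [0.8, 4.49, -0.33], "delta_rot": [-0.0, -0.0, 0.006]}
{"xyz": [0.83, 4.49, -0.33], "delta_rot": [-0.0, -0.0, 0.006]}
{"xyz": [0.85, 4.48, -0.33], "delta_rot": [-0.0, -0.0, 0.006]}
{"xyz": [0.88, 4.48, -0.33], "delta_rot": [-0.0, -0.0, 0.006]}
{"xyz": [0.9, 4.47, -0.33], "delta_rot": [-0.0, -0.0, 0.006]}
{"xyz": [0.93, 4.47, -0.33], "delta_rot": [-0.0, -0.0, 0.006]}
{"xyz": [0.95, 4.46, -0.33], "delta_rot": [-0.0, -0.0, 0.006]}
{"xyz": [0.98, 4.46, -0.33], "delta_rot": [-0.0, -0.0, 0.006]}
```

servo_tool(targets=[{"xyz":[0.8,4.8,-0.6],"delta_rot":[0,0,0.006],"grip":1},{"xyz":[0.8,4.8,-0.6],"delta_rot":[0,0,0.006],"grip":1},{"xyz":[0.8,4.8,-0.6],"delta_rot":[0,0,0.006],"grip":1},{"xyz":[0.8,4.8,0],"delta_rot":[0,0,0.006],"grip":1},{"xyz":[0.9,4.8,0],"delta_rot":[0,0,0.007],"grip":1},{"xyz":[0.9,4.8,0],"delta_rot":[0,0,0.007],"grip":1},{"xyz":[0.9,3.3,0],"delta_rot":[0,0,0.007],"grip":1},{"xyz":[0,0,0],"delta_rot":[0,0,0.007],"grip":1},{"xyz":[0,0,0],"delta_rot":[0,0,0],"grip":1}])

```text
t: 32.25
tcp_pos: [636.2, -143.8, 113.7]
ee_rot: [0.995, -0.099, -0.008, -0.001]
ft_force: [1.2, -0.4, -0.7]
finger_gap: 0.682
```

```bash
python3 go.py 647 -220 130 78.6;  python3 - <<'E'
from det import *
w=cam("wrist"); save("w_wrist",w["color"])
P=cloud(w)
m=(P[...,2]>28)&(P[...,2]<52)&(np.hypot(P[...,0]-647,P[...,1]+220)<100); X=P[m]
print(len(X),cv2.minAreaRect(X[:,:2].astype(np.float32)) if len(X) else 0,np.percentile(X[:,2],[5,50,95]))
c=cam("top");P=cloud(c);H,S,V=masks(c); m=(P[...,2]>26)&(P[...,2]<56)&(np.hypot(P[...,0]-647,P[...,1]+220)<100)&(S<60); X=P[m];print(len(X),cv2.minAreaRect(X[:,:2].astype(np.float32)) if len(X) else 0)
E
```

```text
pos [ 636.2 -143.8  113.7] jaw -101.4 gap 60.0 t 32.25 F [ 1.2 -0.4 -0.7] q [-0.24  0.6   1.62 -0.    0.94  1.53] rot left [0.    0.016 0.   ] rows 2
{"xyz": [1.27, 3.63, -0.84], "delta_rot": [0.0, 0.008, 0.0]}
{"xyz": [1.28, 3.63, -0.83], "delta_rot": [0.0, 0.008, 0.0]}
3964 ((653.422119140625, -259.032470703125), (165.75181579589844, 114.43968963623047), 3.95790433883667) [29.5116325  38.58948733 49.28718984]
1 ((620.233642578125, -310.3959655761719), (0.0, 0.0), 0.0)
```

View pics/w_wrist.png

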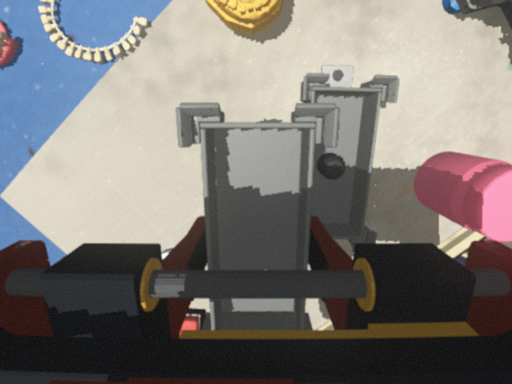

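```bash
python3 - <<'E'
from det import *
w=cam("wrist");o=env.get_obs();T=R.from_quat(o["ee_rot"]);P=cloud(w);H,S,V=masks(w)
crop("x_wrist",w["color"],290,55,410,260,2.8)
v,u=np.mgrid[:384,:512]
m=(u>298)&(u<402)&(v>60)&(v<245)&(P[...,2]>28)&(P[...,2]<54)&(S<60)
a=np.radians(-11.4); ex=np.array([np.cos(a),np.sin(a)]); ey=np.array([-ex[1],ex[0]])
X=P[m]; d=(X[:,:2]-[646.7,-220.5]); A=d@ex;B=d@ey
print("ext ex max",np.sort(A)[-12:].round(1)," ey min",np.sort(B)[:12].round(1), "ey max",np.sort(B)[-5:].round(1))
# rim of the far end and the -ey side: points z 34..42
k=(X[:,2]>33)&(X[:,2]<43)
s=k&(np.abs(A)<45)&(B<-15); print("side rim B",np.percentile(B[s],[1,10,50,90,99]).round(1)); 
i=s; pf=np.polyfit(A[i],B[i],1); print("slope",pf, len(A[i]))
s=k&(np.abs(B)<20)&(A>50); print("end rim A",np.percentile(A[s],[1,10,50,90,99]).round(1))
E
```

```text
ext ex max [81.1 81.1 81.1 81.1 81.1 81.2 81.2 81.2 81.2 81.2 81.3 81.3]  ey min [-42.6 -42.4 -42.3 -42.2 -41.9 -41.9 -41.9 -41.7 -41.7 -41.7 -41.6 -41.6] ey max [36.1 36.1 36.1 36.1 36.2]
side rim B [-32.3 -31.3 -29.6 -28.4 -27.9]
slope [-2.01334133e-02 -2.96952048e+01] 543
end rim A [68.6 68.9 70.2 72.  75.2]
```

View pics/x_wrist.png

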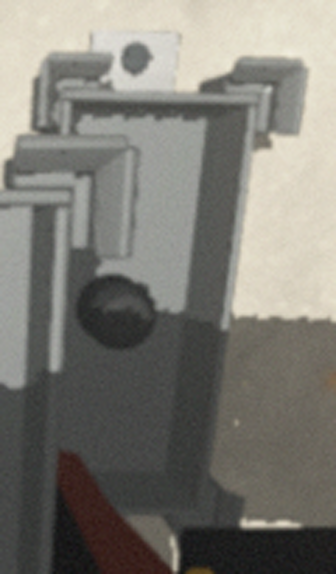

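servo_tool(targets=[{"xyz":[1.3,3.7,-0.5],"delta_rot":[0,0.016,0],"grip":1},{"xyz":[1.2,3.5,0],"delta_rot":[0,0,0],"grip":1},{"xyz":[0,0,0.5],"delta_rot":[0,0,0],"grip":1},{"xyz":[0,0,0.5],"delta_rot":[0,0,0],"grip":1},{"xyz":[0,0,0],"delta_rot":[0,0,0],"grip":1}])

```text
t: 33.02
tcp_pos: [648.3, -213.5, 108.8]
ee_rot: [0.996, -0.094, 0.001, -0.0]
ft_force: [0.2, 0.3, -1.1]
finger_gap: 0.682
```

```bash
python3 go.py 648.3 -221.5 75 78.3
```

```text
pos [ 648.3 -213.5  108.8] jaw -100.8 gap 60.0 t 33.02 F [ 0.2  0.3 -1.1] q [-0.34  0.64  1.56  0.    0.94  1.42] rot left [-0.001 -0.001  0.015] rows 1
{"xyz": [0.15, 0.79, 3.38], "delta_rot": [-0.001, -0.001, 0.015]}
```

servo_tool(targets=[{"xyz":[0.15,0.7,0.8],"delta_rot":[0,0,0.014],"grip":1},{"xyz":[0,0,1.5],"delta_rot":[0,0,0],"grip":1},{"xyz":[0,0,0.7],"delta_rot":[0,0,0],"grip":1},{"xyz":[0,0,0],"delta_rot":[0,0,0],"grip":1},{"xyz":[0,0,0],"delta_rot":[0,0,0],"grip":1}])

```text
t: 33.65
tcp_pos: [648.0, -219.1, 75.8]
ee_rot: [0.995, -0.101, -0.0, -0.0]
ft_force: [-0.3, 0.2, -1.3]
finger_gap: 0.68
```

```bash
python3 go.py 648.3 -221.5 75 78.3;  python3 - <<'E'
from det import *
w=cam("wrist"); crop("y_wrist",w["color"],150,60,400,250,3.1)
c=cam("side"); crop("y_side",c["color"],160,110,270,190,6)
E
```

```text
pos [ 648.  -219.1   75.8] jaw -101.6 gap 59.8 t 33.65 F [-0.3  0.2 -1.3] q [-0.34  0.68  1.57  0.    0.89  1.43] rot left [-0.001  0.001  0.002] rows 1
{"xyz": [0.08, 0.23, 0.08], "delta_rot": [-0.001, 0.001, 0.002]}
```

View pics/y_wrist.png

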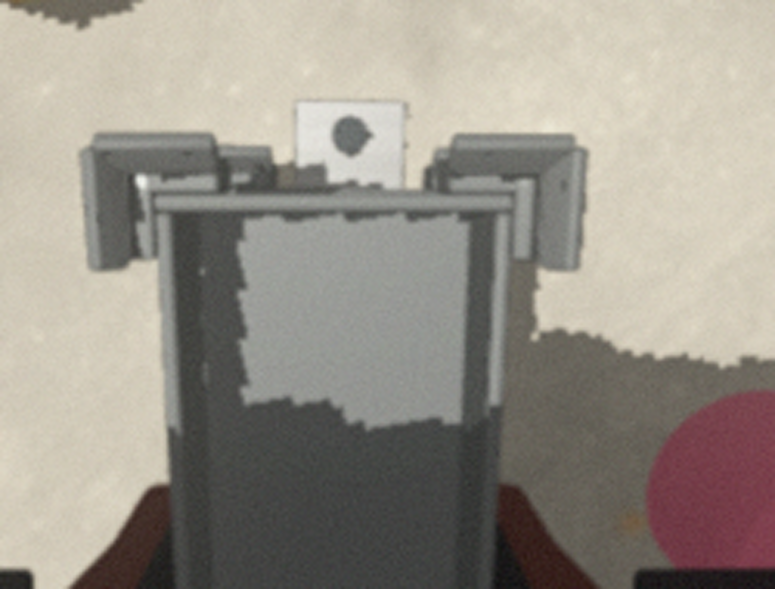

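View pics/y_side.png

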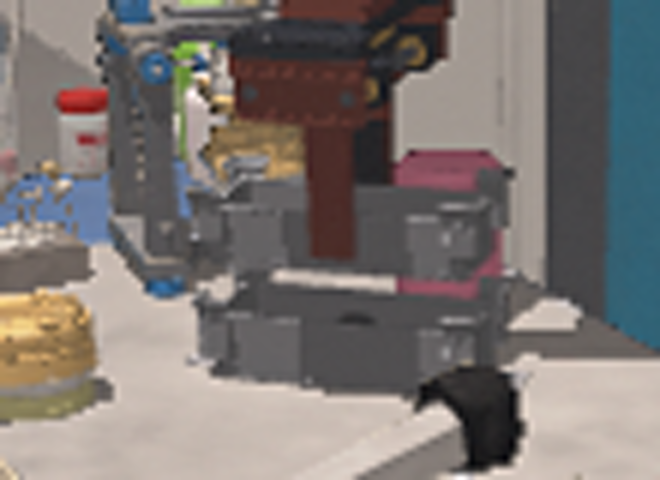

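```bash
python3 - <<'E'
from det import *
w=cam("wrist");o=env.get_obs();T=R.from_quat(o["ee_rot"]);tz=o["tcp_pos"][2]
f=lambda p,z: T.inv().apply(plane(w,(150+p[0]/3.1,60+p[1]/3.1),z)[0]-o["tcp_pos"]).round(1)
b=tz-9.7
print("held lugs inner",f((216,145),b+42),f((448,145),b+42)," outer",f((80,200),b+42),f((588,200),b+42)," far edge",f((150,133),b+42),f((510,133),b+42))
print("base lugs inner",f((272,155),48),f((428,155),48)," far edge",f((262,146),48),f((436,148),48))
print("ear", f((351,133),4), f((351,99),4), f((296,110),4),f((407,110),4))
im=cv2.resize(w["color"][90:130,215:310],None,fx=8,fy=8,interpolation=cv2.INTER_CUBIC); save("z_wrist",im)
E
```

```text
held lugs inner [ 76.5 -17.1 -32.3] [ 76.4  18.2 -32.3]  outer [ 68.4 -38.5 -32.3] [ 68.3  40.2 -32.3]  far edge [ 78.2 -27.1 -32.3] [ 78.2  27.6 -32.3]
base lugs inner [ 77.4 -12.9  28.2] [77.4 21.9 28.2]  far edge [ 79.3 -15.1  28.2] [78.9 23.7 28.2]
ear [84.9  5.7 72.2] [93.7  5.6 72.2] [90.9 -9.3 72.2] [90.9 20.8 72.2]
```

View pics/z_wrist.png

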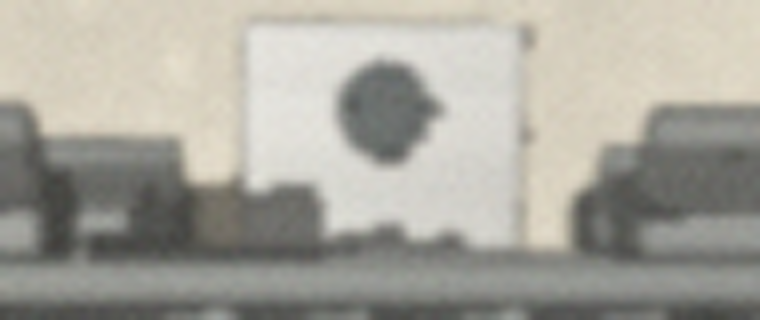

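servo_tool(targets=[{"xyz":[0.08,0.42,0],"delta_rot":[0,0,0],"grip":1},{"xyz":[0,0,0],"delta_rot":[0,0,0],"grip":1},{"xyz":[0,0,0],"delta_rot":[0,0,0],"grip":1}])

```text
t: 34.17
tcp_pos: [648.6, -224.1, 77.0]
ee_rot: [0.995, -0.101, 0.001, -0.0]
ft_force: [-0.9, -0.2, -2.1]
finger_gap: 0.684
```

```bash
python3 go.py 649.3 -222.8 60 ;  python3 - <<'E'
from det import *
w=cam("wrist"); crop("aa_wrist",w["color"],150,60,400,250,3.1)
E
```

```text
pos [ 648.6 -224.1   77. ] jaw -101.6 gap 60.2 t 34.17 F [-0.9 -0.2 -2.1] q [-0.35  0.68  1.56  0.    0.9   1.42] rot left [-0.001 -0.001 -0.   ] rows 1
{"xyz": [0.04, -0.14, 1.7], "delta_rot": [-0.001, -0.001, -0.0]}
```

View pics/aa_wrist.png

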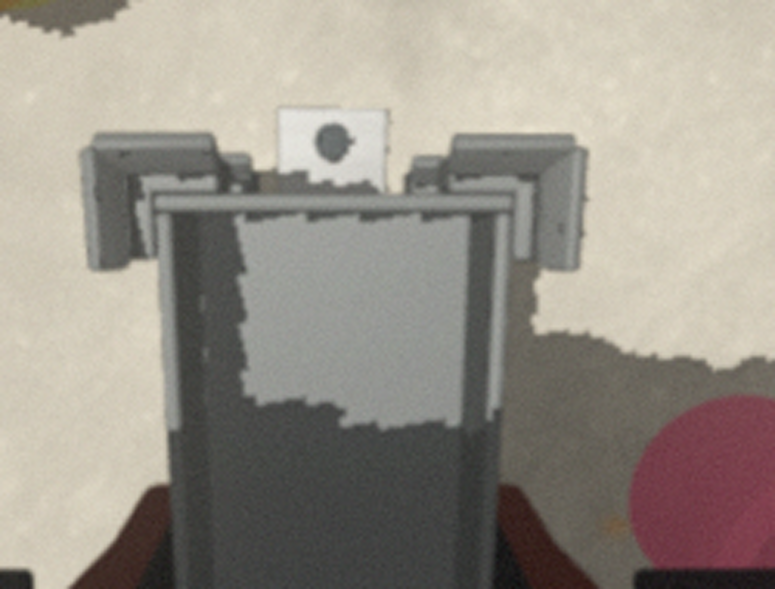

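```bash
python3 - <<'E'
from det import *
w=cam("wrist");o=env.get_obs();T=R.from_quat(o["ee_rot"]);tz=o["tcp_pos"][2]
f=lambda p,z: T.inv().apply(plane(w,(150+p[0]/3.1,60+p[1]/3.1),z)[0]-o["tcp_pos"]).round(1)
b=tz-9.7
print("held far edge",f((150,133),b+42),f((510,133),b+42),"base",f((235,153),48),f((425,155),48),"ear end",f((332,107),4))
E
```

```text
held far edge [ 78.4 -27.1 -32.2] [ 78.3  27.7 -32.2] base [ 78.  -21.2  29.1] [77.6 21.4 29.1] ear end [91.9  0.5 73.1]
```

servo_tool(targets=[{"xyz":[0,-0.05,0.8],"delta_rot":[0,0,0],"grip":1},{"xyz":[0,0,0.4],"delta_rot":[0,0,0],"grip":1},{"xyz":[0,0,0],"delta_rot":[0,0,0],"grip":1},{"xyz":[0,0,0],"delta_rot":[0,0,0],"grip":1}])

```text
t: 34.78
tcp_pos: [648.4, -223.2, 63.6]
ee_rot: [0.995, -0.101, 0.0, -0.0]
ft_force: [0.6, -0.2, -0.5]
finger_gap: 0.681
```

```bash
python3 go.py 648.6 -223.6 50
```

```text
pos [ 648.4 -223.2   63.6] jaw -101.5 gap 59.9 t 34.77 F [ 0.6 -0.2 -0.5] q [-0.35  0.7   1.57  0.    0.88  1.42] rot left [-0.001 -0.    -0.   ] rows 1
{"xyz": [0.03, 0.04, 1.36], "delta_rot": [-0.001, -0.0, -0.0]}
```

servo_tool(targets=[{"xyz":[-0.05,0.02,0.5],"delta_rot":[0,0,0],"grip":1},{"xyz":[0,0,0.3],"delta_rot":[0,0,0],"grip":1},{"xyz":[0,0,0],"delta_rot":[0,0,0],"grip":1}])

```text
t: 35.15
tcp_pos: [647.9, -223.3, 55.1]
ee_rot: [0.995, -0.101, 0.0, -0.0]
ft_force: [0.9, -0.8, -1.1]
finger_gap: 0.68
```

```bash
python3 go.py 648 -223.4 50;  python3 - <<'E'
from det import *
w=cam("wrist"); crop("ab_wrist",w["color"],150,60,400,250,3.1)
E
```

```text
pos [ 647.9 -223.3   55.1] jaw -101.6 gap 59.9 t 35.15 F [ 0.9 -0.8 -1.1] q [-0.35  0.71  1.57  0.    0.86  1.42] rot left [-0.001 -0.    -0.   ] rows 1
{"xyz": [0.01, 0.01, 0.51], "delta_rot": [-0.001, -0.0, -0.0]}
```

View pics/ab_wrist.png

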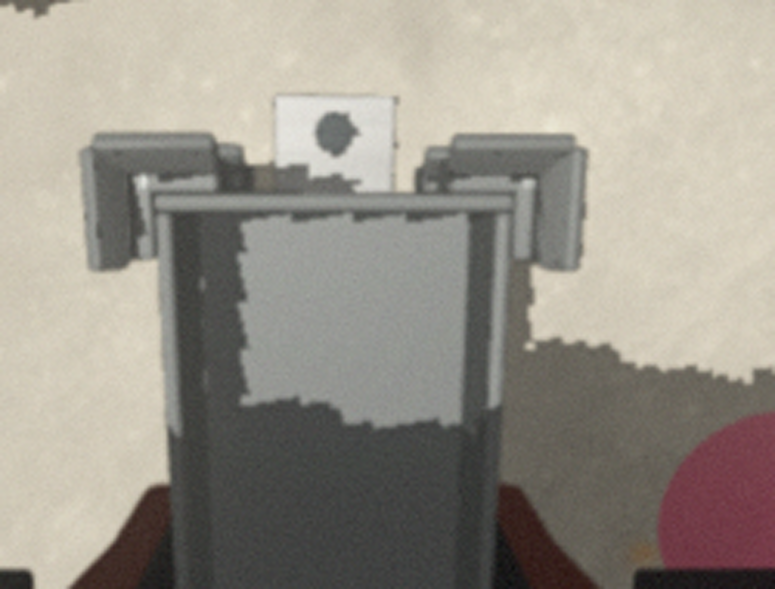

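servo_tool(targets=[{"xyz":[0,0.03,0.4],"delta_rot":[0,0,0],"grip":1},{"xyz":[0,0,0.2],"delta_rot":[0,0,0],"grip":1},{"xyz":[0,0,0],"delta_rot":[0,0,0],"grip":1}])

```text
t: 35.58
tcp_pos: [648.0, -223.7, 49.0]
ee_rot: [0.995, -0.101, 0.0, -0.0]
ft_force: [0.2, -0.3, -0.5]
finger_gap: 0.681
```

servo_tool(targets=[{"xyz":[0,0,0.1],"delta_rot":[0,0,0],"grip":1},{"xyz":[0,0,0.05],"delta_rot":[0,0,0],"grip":1},{"xyz":[0,0,0],"delta_rot":[0,0,0],"grip":1}])

```text
t: 35.95
tcp_pos: [648.1, -223.8, 47.9]
ee_rot: [0.995, -0.101, 0.001, -0.0]
ft_force: [-1.0, -0.7, 0.4]
finger_gap: 0.676
```

servo_tool(targets=[{"xyz":[0,0,0],"delta_rot":[0,0,0],"grip":0.25},{"xyz":[0,0,0],"delta_rot":[0,0,0],"grip":0.1},{"xyz":[0,0,0],"delta_rot":[0,0,0],"grip":0},{"xyz":[0,0,0],"delta_rot":[0,0,0],"grip":0},{"xyz":[0,0,-2],"delta_rot":[0,0,0],"grip":0},{"xyz":[0,0,-4],"delta_rot":[0,0,0],"grip":0},{"xyz":[0,0,-4],"delta_rot":[0,0,0],"grip":0},{"xyz":[0,0,0],"delta_rot":[0,0,0],"grip":0}])

```text
t: 36.95
tcp_pos: [649.2, -224.2, 155.0]
ee_rot: [0.995, -0.101, 0.002, 0.0]
ft_force: [0.4, -0.1, 0.1]
finger_gap: 0.996
```

```bash
python3 go.py 500 100 250;  python3 - <<'E'
from det import *
w=cam("wrist"); crop("ac_wrist",w["color"],120,60,420,260,2.6)
c=cam("side"); crop("ac_side",c["color"],160,110,270,190,6)
P=cloud(w); m=(P[...,2]>62)&(P[...,2]<90)&(np.hypot(P[...,0]-648,P[...,1]+223)<95); X=P[m]
print(len(X),cv2.minAreaRect(X[:,:2].astype(np.float32)),np.percentile(X[:,2],[5,50,95]))
k=(X[:,2]>64)&(X[:,2]<76); A=np.c_[X[k][:,:2]-[648,-223],np.ones(k.sum())]; print(np.linalg.lstsq(A,X[k][:,2],rcond=None)[0])
E
```

```text
pos [ 649.2 -224.2  155. ] jaw -101.6 gap 87.6 t 36.95 F [ 0.4 -0.1  0.1] q [-0.35  0.58  1.53  0.    1.02  1.42] rot left [-0.    -0.004 -0.   ] rows 8
{"xyz": [-2.63, -3.6, -1.2], "delta_rot": [-0.0, -0.001, -0.0]}
{"xyz": [-2.63, -3.6, -1.2], "delta_rot": [-0.0, -0.001, -0.0]}
{"xyz": [-2.63, -3.6, -1.2], "delta_rot": [-0.0, -0.001, -0.0]}
{"xyz": [-2.64, -3.6, -1.19], "delta_rot": [-0.0, -0.001, -0.0]}
{"xyz": [-2.64, -3.6, -1.19], "delta_rot": [-0.0, -0.001, -0.0]}
{"xyz": [-2.64, -3.6, -1.19], "delta_rot": [-0.0, -0.001, -0.0]}
{"xyz": [-2.64, -3.6, -1.19], "delta_rot": [-0.0, -0.001, -0.0]}
{"xyz": [-2.64, -3.6, -1.19], "delta_rot": [-0.0, -0.001, -0.0]}
3058 ((644.3006591796875, -251.36801147460938), (131.99623107910156, 153.4569854736328), 78.55762481689453) [64.36847954 71.1045218  81.15014313]
[6.04767533e-03 7.35679872e-04 7.04364234e+01]
```

View pics/ac_wrist.png

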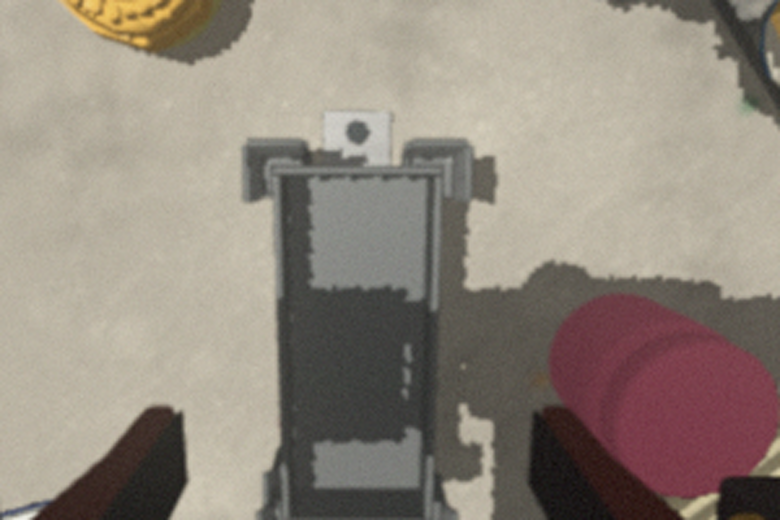

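View pics/ac_side.png

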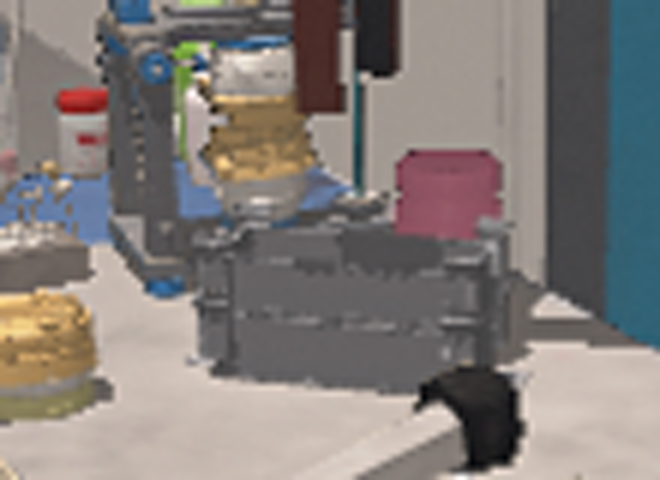

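servo_tool(targets=[{"xyz":[-2,0,-4],"delta_rot":[0,0,0],"grip":0},{"xyz":[-4,0,-3],"delta_rot":[0,0,0],"grip":0},{"xyz":[-4.5,-1,-1],"delta_rot":[0,0,0],"grip":0},{"xyz":[-4.5,-1,0],"delta_rot":[0,0,0],"grip":0},{"xyz":[-4,0,0],"delta_rot":[0,0,0],"grip":0},{"xyz":[0,0,0],"delta_rot":[0,0,0],"grip":0},{"xyz":[0,0,0],"delta_rot":[0,0,0],"grip":0}])

```text
t: 37.92
tcp_pos: [455.0, -162.4, 226.1]
ee_rot: [0.995, -0.101, -0.008, -0.003]
ft_force: [0.5, 0.2, 0.1]
finger_gap: 0.998
```

```bash
python3 - <<'E'
from det import *
c=cam("top"); crop("ad_top",c["color"],130,80,410,260,2.85);P=cloud(c);H,S,V=masks(c)
print(blob(c,(S<45)&(V>190),proj(c,[459,257,94])[0],94)["circ"])
print(blob(c,(H>95)&(H<115)&(S>150)&(V>120),proj(c,[629,345,68])[0],68)["circ"])
print(blob(c,((H<8)|(H>172))&(S>100),proj(c,[485,-3,17])[0],17)["rect"])
m=(P[...,2]>58)&(P[...,2]<90)&(np.hypot(P[...,0]-648,P[...,1]+223)<95)&(S<60); X=P[m]; print(len(X),cv2.minAreaRect(X[:,:2].astype(np.float32)) if len(X) else 0)
s=cam("side"); crop("ad_side",s["color"],90,110,350,300,3); print(env.get_obs()["tcp_pos"],env.get_obs()["t"])
E
```

```text
[458.3 258.   28.8]
[627.  344.3  22.6]
[487.1  -1.5  69.6  33.1  73.5]
163 ((665.2239990234375, -221.7108612060547), (134.3599853515625, 150.34933471679688), 16.99627685546875)
[ 455.18716277 -162.3894776   225.97241137] 38.025
```

View pics/ad_top.png

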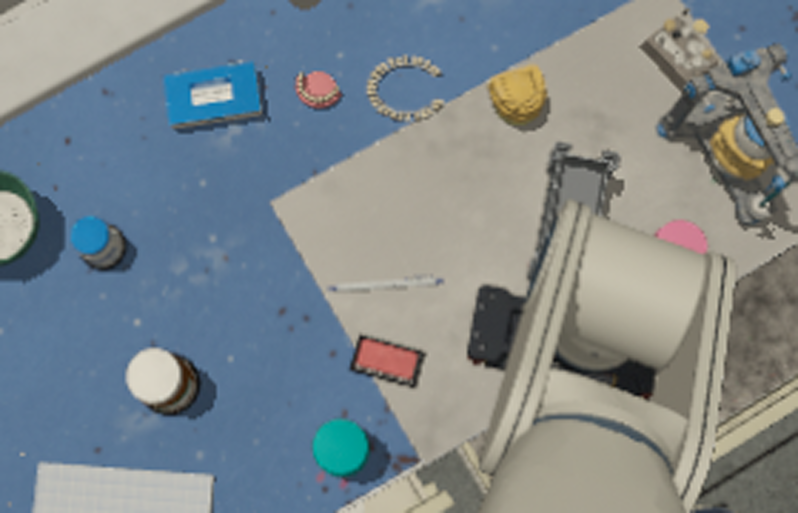

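View pics/ad_side.png

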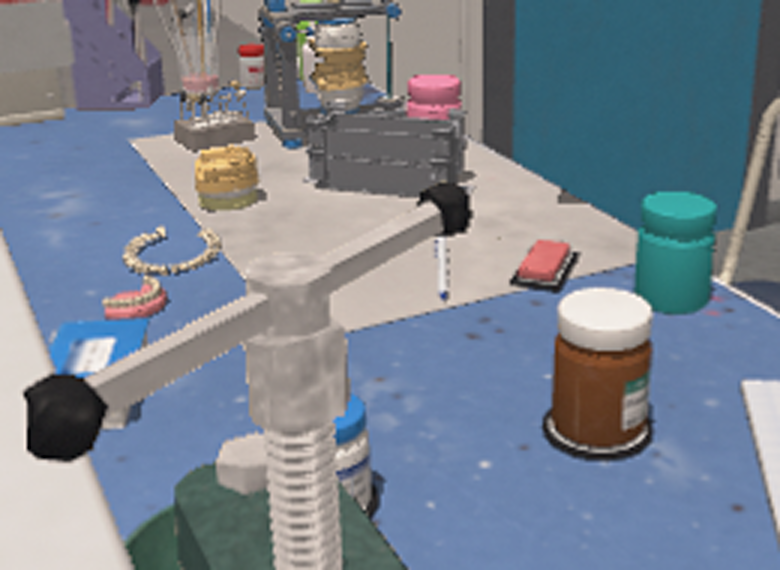

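```bash
python3 -c "
from station import env,cams,job
print(job.hand_in(), env.get_obs()['t'])"
```

```text
the job is handed in; nothing more can be done
the job is handed in; nothing more can be done
```

I handed the job in at about 38 s of the 112 s allowed, with everything placed; no verdict came back. The order was polisher into the screwed-down tray, small jar, large jar, wax block, then the loose tray stacked on top.

What the last checks showed:
- **Jars:** each stands upright on its own pad. The top camera puts the large jar about 1 mm and the small jar about 2 mm from the pad centre.
- **Wax block:** it lies flat on the oblong pad, about 2 mm off centre and about 1 degree out of line.
- **Polisher:** it was seen standing near the middle of the base tray before stacking; the loose tray hides it now.
- **Loose tray:** it dropped between the lugs with almost no force. Its rim measures 70.4 mm high (70 mm expected) and level to about 0.006 rad. The wrist view showed it centred, and the side view shows no gap.

Problems and failed checks:
- **Refused call:** my first move call was refused because it gave no grip value.
- **Small jar pick-up:** the arm drifted about 15 mm and took the jar along, still upright; it was then placed correctly.
- **Tray position:** cloud rectangle fits of the stacked tray failed, first because the pink jar was in view and then because the arm blocked it. Its centring therefore rests on the wrist and side pictures.
- **Base tray centre:** the top and wrist cameras disagreed by a few mm. I settled it by comparing both trays in the same wrist picture.

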